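Put away the washed sippy-cup parts by kind

ROBOT

A 6-joint arm with a two-finger parallel gripper is mounted at the origin on the work surface. World frame = base frame: x ahead of the robot, y to its left, z up, the work surface at z = 0. Lengths are in m, angles in rad, forces in N, time in s.
With the tool pointing down it reaches from about 0.25 to 0.725 m from the base axis. Payload 4 kg.
Tool frame: the origin (TCP) lies at the very end of the fingers, on their centre line; the grasp point (between the pads) lies 19 mm behind it (arm.grip_depth is the y of the grasp point in the tool frame, in m); y points along the fingers, x is the direction in which the jaws open and shut, and the axes are right-handed (so a half turn about y gives the same grasp; the last joint's range is limited). The gripper opens to 85 mm and grips with 20 to 120 N. Pads are 22 mm wide; open, the fingers measure 114 mm over their backs; the gripper's body (76 mm by 85 mm) begins 54 mm behind the grasp point. The pads swing forward as they close: fully open they stand 13 mm farther back than shut.
Start: joints at [-1.283, 0.241, 0.005, 1.335, 0, 1.571], TCP at [0.142, -0.479, 0.231] pointing down, gripper open.
Joint ranges: [-2.72, 2.72], [-1.05, 1.87], [-1.09, 1.28], [-1.99, 2.15], [-1.42, 1.44], [-3.14, 3.14]. Speed limits (rad/s): [2.79, 2.79, 3.14, 3.14, 3.14, 3.14].

INTERFACE

Orientations are given as a 3x3 rotation matrix whose columns are the frame's x, y, z axes.
In Python, from rig import arm gives the robot as it stands. The module is installed in compiled form; this text tells all that it offers.
- The arm moves only by the shell command python3 -m crank 'ROWS'. ROWS is JSON, a list of rows, each an object of numbers: "fingers": the closure, from -1 (fully open) to 1 (shut); "dx", "dy", "dz": the shift along the tool's x, y, z as a fraction of full scale; "ax", "ay", "az": the turn, a rotation vector about the tool's x, y, z as a fraction of full scale. A call has 1 to 5 rows; each row is the pose to reach, as a shift and turn from the pose commanded when the call began, along the tool's axes at that moment, turning the shorter way round; what a row does not reach only later rows make up. Full scale, the value 1, is 0.08 m for a shift and 2 pi rad for a turn. A row lasts 1/12 s, in which the tool goes at most 41.7 mm and 7.16 degrees, less where a joint would pass 70% of its speed; a pose out of reach is approached as far as the arm can. A call with a number of a shift or a turn outside -1 to 1 is refused whole. A call with a gripper value outside its range is refused whole. The fingers move at their own pace and stop on an object; the grip force is fixed at half the most. Time passes only in rows, so rows that repeat a pose let the fingers close. It gives the time, the measured TCP pose, the force and the opening at its end, in the units of the state.
- arm.get_obs(): the state, without advancing time (a new reading comes with each control period).
- arm.grab_frame(name): name is "scene" or "top"; returns (picture, depth): 400x640x3 uint8, red, green, blue; 400x640 float32, m along the optical axis (not along the pixel's ray), 0 where there is no reading.
- arm.camera_params(name): a dict with "fx", "fy", "cx", "cy" (pixels), "view" (4x4, takes a point from world to camera coordinates). Camera axes: x right, y up, looking along -z (the intrinsics and any distortion apply to the point x, -y, -z); pixel columns grow to the right and rows downward; lengths in m; the calibration is good to about 2 mm. A picture is of the moment at which its call begins. camera_params takes no time and is no camera call.
- arm.job_done(): hands the job in, once; it reports no verdict.
The state is a dict: "clock": time; "joint_pos": joint angles; "qd": joint speeds; "effort": joint torques, N m; "eef_pos": TCP position; "tool_rot": TCP orientation; "contact_force": force on the tool from outside, world axes, zero at the start; "moment": the same for the moment, N m; "finger_gap": finger opening in m.
Only numpy, scipy, OpenCV 4.12 (cv2) and the standard library are available. Lean on these libraries where they do the work, as an engineer would, in place of code of your own. Each camera call takes 0.05 s, during which the arm holds its last target.

TASK

The sippy-cup things are washed; put each where its kind belongs. Stand the open cup upright in the empty ring on the turntable, centred in it, without shifting or tipping the two lidded cups already standing there; set the two spouted lids flat, spout up, in the tray with two bays, one lid in each bay; and lay the straw brush and the bent steel straw side by side, both flat on the bottom of the long low metal tray. Let go of everything and leave it at rest.

Things in the scene. Friction and masses are not known exactly. Their poses are not given: they have to be found in the camera images.
- cup_mid (a point): Loose open sippy cup without its lid, standing upright: red plastic, outside diameter 60 mm (56 at the foot), 80 mm tall, wall 3 mm, open at the top. The point is on its axis half-way up, 40 mm above its underside; z points up. About 60 g. Easily gripped across the outside.
- lid_a_spout (a point): Loose white screw-top lid lying spout up: a round disc 54 mm in diameter and 10 mm thick, with an upright spout in its middle, 28 mm long (x) by 16 mm thick (y), whose top is 40 mm above the lid's underside. The point is in the spout on the lid's axis, 30 mm above the underside (10 mm below the spout's top, 20 mm above the disc's upper face). z points up. About 30 g. Grip it by the spout, across the 16 mm (y).
- lid_b_spout (a point): The second loose lid, exactly like the first: disc 54 mm diameter by 10 mm, central spout 28 mm (x) by 16 mm (y), top 40 mm above the underside; the point is on the axis, 30 mm above the underside. z up. The two lids are interchangeable.
- brush_mid (a point): Loose straw brush lying flat, 150 mm long along x: a square-sided rigid black plastic grip 90 mm long, 16 mm wide and 16 mm tall (from x = -75 to +15 mm), then a thin steel stem, then a pale round bristle head 16 mm in diameter at the +x end (x = +43 to +75). The point is at the middle of the whole length, inside the grip and half-way up, 8 mm above the underside; z up. About 35 g, its balance point within the grip, about 18 mm from the point towards -x.
- straw_mid (a point): Loose bent stainless-steel drinking straw lying flat, 10 mm in diameter: a straight leg along x from x = -70 to +30 mm, then bent 30 degrees towards +y, its end at x = +73, y = +25 mm. The point is on the axis of the straight leg, near the balance point, 5 mm above the surface it lies on; z up. About 30 g.
- empty_ring (a point): Centre of the only empty one of three grey rings (84 mm across) marked on top of the turntable: a fixed white plastic disc 210 mm in diameter on an aluminium bracket; it does not turn. The point lies on the disc's upper face, 34 mm above the counter, 60 mm from the disc's centre. Its x axis points from the ring to the disc's centre; z up. The two occupied rings are 104 mm away, each 30 degrees to one side of that x axis.
- lid_tray: Fixed low white plastic tray with two equal bays, 170 mm (x) by 100 mm (y), 16 mm tall, walls 4 mm, floor 4 mm thick. A 4 mm wall across the middle (at x = 0, along y) parts the bays; each bay is 79 mm (x) by 92 mm (y) inside and its centre lies at x = +41.5 or -41.5 mm. Origin: centre of the tray's underside, on the counter; z up.
- long_tray: Fixed long low aluminium tray without dividers, 220 mm (x, its long side) by 110 mm (y), 10 mm tall, walls 4 mm, floor 4 mm thick; inside 212 by 102 mm and 6 mm deep. Origin: centre of its underside, on the counter; z up.
- stood_a: Purple sippy cup with its white lid on, already standing in one of the rings of the turntable, to be left alone: 62 mm in diameter, 96 mm tall to the spout's top. Origin: centre of its underside; z up.
- stood_b: Teal sippy cup with its white lid on, already standing in another ring of the turntable, to be left alone: 62 mm in diameter, 96 mm tall. Origin: centre of its underside; z up.
Not all that is in view belongs to the job. Of the things that look like the part that bears cup_mid, the middle-sized one is meant.

How it is judged:
At the end, for the whole second after the job is handed in: Cup upright, within 15 mm of the ring centre; a lid flat in each bay, spout up, within 20 mm (x) and 30 mm (y) of its centre; brush and straw flat on the long tray's floor, lengthwise within 35 and 45 mm of its middle; lidded cups within 20 mm of their start; all released, at rest (horizontal distance between cup_mid and empty_ring below 0.015 m and z of cup_mid in the frame of empty_ring between 0.035 and 0.045 m and angle between cup_mid's own z axis and vertical below 0.1 rad and ((x of lid_a_spout in the frame of lid_tray between 0.022 and 0.061 m and y of lid_a_spout in the frame of lid_tray between -0.03 and 0.03 m and z of lid_a_spout in the frame of lid_tray between 0.028 and 0.039 m and angle between each of lid_a_spout, lid_b_spout's own z axis and vertical below 0.12 rad and x of lid_b_spout in the frame of lid_tray between -0.061 and -0.022 m and y of lid_b_spout in the frame of lid_tray between -0.03 and 0.03 m and z of lid_b_spout in the frame of lid_tray between 0.028 and 0.039 m) or (x of lid_a_spout in the frame of lid_tray between -0.061 and -0.022 m and y of lid_a_spout in the frame of lid_tray between -0.03 and 0.03 m and z of lid_a_spout in the frame of lid_tray between 0.028 and 0.039 m and angle between each of lid_a_spout, lid_b_spout's own z axis and vertical below 0.12 rad and x of lid_b_spout in the frame of lid_tray between 0.022 and 0.061 m and y of lid_b_spout in the frame of lid_tray between -0.03 and 0.03 m and z of lid_b_spout in the frame of lid_tray between 0.028 and 0.039 m)) and x of brush_mid in the frame of long_tray between -0.035 and 0.035 m and y of brush_mid in the frame of long_tray between -0.051 and 0.051 m and z of brush_mid in the frame of long_tray between 0 and 0.0145 m and angle between brush_mid's own x axis and vertical between 1.531 and 1.611 rad and x of straw_mid in the frame of long_tray between -0.045 and 0.045 m and y of straw_mid in the frame of long_tray between -0.051 and 0.051 m and z of straw_mid in the frame of long_tray between 0 and 0.0115 m and angle between straw_mid's own x axis and vertical between 1.531 and 1.611 rad and linear speed of each of cup, lid_a, lid_b, brush, straw below 0.02 m/s and contact force between each of cup, lid_a, lid_b, brush, straw and the fingers below 0.1 N and distance of each of stood_a, stood_b from where it was at the start of the episode below 0.02 m); the robot touches nothing.
It fails at once if a lidded cup already on the turntable is shifted by more than 20 mm or tipped (distance of any of stood_a, stood_b from where it was at the start of the episode above 0.02 m or angle between any of stood_a, stood_b's own z axis and vertical above 0.3 rad).
It also fails if it takes over 120 s, if anything falls off the work surface, if the arm or the gripper's body presses on something with over 40 N, if the wrist force passes 120 N, or if a joint passes its speed limit or range.

## Working session

There is one attempt and no reset: what is moved stays moved. The work goes in short steps, Python scripts to look and compute and a shell command to move; the robot and the scene stay as the last step left them, time stands still between calls to the robot, and variables do not carry over. Pictures are saved under pics/ and viewed, and the job is handed in when it is done.

```bash
mkdir -p pics; cat > h.py <<'E'
import numpy as np, cv2
from rig import arm
def save(n,p): cv2.imwrite(f'pics/{n}.png',cv2.cvtColor(p,cv2.COLOR_RGB2BGR))
def ray(c,u,v):
    V=np.array(c['view']);R=V[:3,:3];t=V[:3,3]
    d=np.array([(u-c['cx'])/c['fx'],-(v-c['cy'])/c['fy'],-1.])
    return -R.T@t, R.T@d
def onz(c,u,v,z):
    o,d=ray(c,u,v); return o+d*(z-o[2])/d[2]
def pt(c,u,v,dep):
    o,d=ray(c,u,v); return o+d*dep
def cloud(c,D):
    h,w=D.shape;u,v=np.meshgrid(np.arange(w),np.arange(h))
    V=np.array(c['view']);R=V[:3,:3];t=V[:3,3]
    P=np.stack([(u-c['cx'])/c['fx']*D,-(v-c['cy'])/c['fy']*D,-D],-1)
    return (P-t)@R
def proj(c,p):
    V=np.array(c['view']);q=V[:3,:3]@p+V[:3,3];return c['cx']+c['fx']*q[0]/-q[2],c['cy']-c['fy']*q[1]/-q[2]
E
python3 - <<'E'
from h import *
for n in('scene','top'):
    p,d=arm.grab_frame(n);save(n+'0',p);np.savez(n+'0.npz',p=p,d=d)
    c=arm.camera_params(n);print(n,{k:(v if k!='view' else np.round(v,3).tolist()) for k,v in c.items()},(d==0).mean())
o=arm.get_obs();print(o)
E
```

```text
scene {'fx': 414.3068232526866, 'fy': 414.3068232526866, 'cx': 325.91284968502873, 'cy': 201.26002037865123, 'view': [[-0.319, 0.948, 0.006, 0.131], [-0.761, -0.26, 0.594, 0.332], [0.564, 0.184, 0.805, -1.49], [0.0, 0.0, 0.0, 1.0]]} 0.004046875
top {'fx': 472.95156051194914, 'fy': 472.95156051194914, 'cx': 316.9180262271172, 'cy': 201.45897881317, 'view': [[-0.025, -0.999, -0.023, 0.022], [0.98, -0.029, 0.196, -0.472], [-0.197, -0.018, 0.98, -1.071], [0.0, 0.0, 0.0, 1.0]]} 0.00434765625
{'clock': 0.1, 'joint_pos': array([-1.28296514e+00,  2.41352892e-01,  3.85570662e-03,  1.33520540e+00,
       -3.64531339e-05,  1.57073330e+00]), 'qd': array([-2.16357310e-03, -1.45421718e-03,  3.39216965e-03,  8.77654056e-04,
        3.92097179e-04,  1.37598485e-05]), 'effort': array([-9.18563601e-04, -3.73138726e+01,  2.53009683e+01,  1.08785508e-02,
       -2.61122511e-05,  2.84083242e-06]), 'eef_pos': array([ 0.14176433, -0.4788878 ,  0.23049313]), 'tool_rot': array([[ 2.83933216e-01, -5.76089678e-04,  9.58843886e-01],
       [-9.58842164e-01,  1.81749128e-03,  2.83933798e-01],
       [-1.90626173e-03, -9.99998182e-01, -3.63329305e-05]]), 'contact_force': array([ 0.05557922, -0.79763262,  0.51639053]), 'moment': array([-0.01222432, -0.00324605,  0.04770964]), 'finger_gap': 0.08537484526094395}
```

View pics/top0.png

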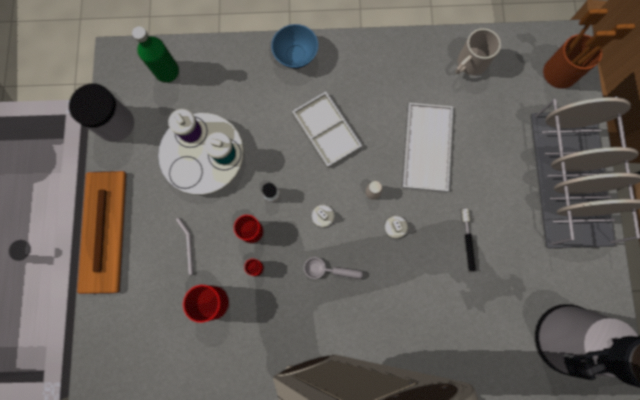

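View pics/scene0.png

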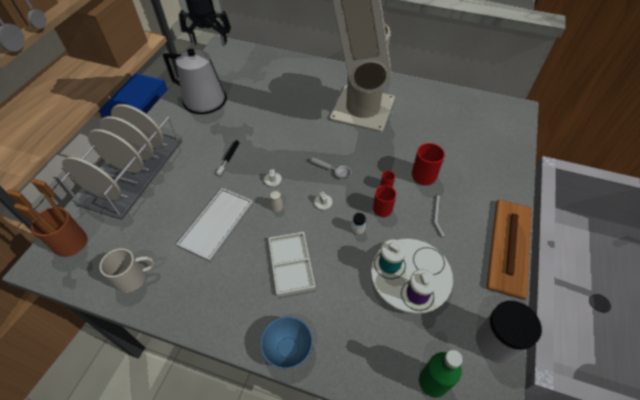

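The top picture shows the cups at (205,303), (248,228) and (254,268), with the middle-sized one at (248,228). The empty ring is at (185,172), the lids at (323,215) and (396,227), the brush around (469,240) and the straw at (187,247). The lid tray is at (327,128) and the long tray at (429,147).

```bash
cat > m.py <<'E'
from h import *
np.set_printoptions(precision=4,suppress=True)
z=np.load('top0.npz');p,d=z['p'],z['d'];c=arm.camera_params('top');P=cloud(c,d)
cs=arm.camera_params('scene');s=np.load('scene0.npz')
hsv=cv2.cvtColor(p,cv2.COLOR_RGB2HSV)
def roi(u0,u1,v0,v1):
    m=np.zeros(d.shape,bool);m[v0:v1,u0:u1]=1;return m&(d>0)
cnt=roi(260,300,60,300);print('counter z',np.percentile(P[roi(270,310,170,200)][:,2],[5,50,95]))
def rep(n,m):
    Q=P[m];r=cv2.minAreaRect(Q[:,:2].astype(np.float32))
    print(n,m.sum(),'mean',Q.mean(0),'rect',np.round(r[0],4),np.round(r[1],4),round(r[2],1),'z',np.percentile(Q[:,2],[2,50,98]));return Q,r
Z=P[...,2]
rep('cup rim',roi(225,270,205,250)&(Z>.072))
rep('bigcup rim',roi(175,235,280,330)&(Z>.07))
rep('lidA disc',roi(305,342,198,235)&(Z>.007)&(Z<.016))
rep('lidA sp',roi(305,342,198,235)&(Z>.03))
rep('lidB disc',roi(378,415,210,245)&(Z>.007)&(Z<.016))
rep('lidB sp',roi(378,415,210,245)&(Z>.03))
rep('grip',roi(455,485,200,280)&(Z>.010)&(hsv[...,2]<60))
rep('brush',roi(455,485,200,280)&(Z>.007))
rep('straw',roi(170,200,210,280)&(Z>.005))
rep('table',roi(150,250,100,205)&(Z>.028)&(Z<.04))
rep('stood',roi(150,250,100,205)&(Z>.06))
rep('lidtray',roi(285,370,85,172)&(Z>.010))
rep('longtray',roi(395,462,95,198)&(Z>.006))
E
python3 m.py
python3 - <<'E'
from h import *
z=np.load('top0.npz');p=z['p']
save('topA',cv2.resize(p[90:330,140:300],None,fx=4,fy=4,interpolation=2)[:600*1] if 0 else cv2.resize(p[100:300,150:300],None,fx=3,fy=3,interpolation=2))
save('topB',cv2.resize(p[90:290,290:490],None,fx=3,fy=3,interpolation=2))
E
```

```text
counter z [-0.004  -0.0003  0.0583]
cup rim 122 mean [0.4121 0.1733 0.078 ] rect [0.4123 0.1722] [0.0589 0.0576] 44.3 z [0.0727 0.0782 0.0826]
bigcup rim 511 mean [0.2443 0.2661 0.0962] rect [0.2448 0.2641] [0.0802 0.0805] 11.3 z [0.0714 0.1001 0.1105]
lidA disc 239 mean [ 0.4442 -0.0016  0.0097] rect [ 0.445  -0.0021] [0.0524 0.0529] 53.9 z [0.0071 0.0094 0.0143]
lidA sp 79 mean [ 0.4449 -0.0019  0.0383] rect [ 0.4458 -0.0016] [0.0284 0.0158] 43.0 z [0.0336 0.0385 0.0435]
lidB disc 273 mean [ 0.4127 -0.1768  0.0099] rect [ 0.4131 -0.1771] [0.0531 0.0515] 87.3 z [0.0071 0.0098 0.0139]
lidB sp 81 mean [ 0.4122 -0.1769  0.0388] rect [ 0.413  -0.1775] [0.0281 0.0158] 19.2 z [0.0322 0.0391 0.0438]
grip 245 mean [ 0.3465 -0.3485  0.0152] rect [ 0.3478 -0.3491] [0.0878 0.0173] 1.3 z [0.0109 0.0151 0.0198]
brush 385 mean [ 0.3708 -0.3473  0.0143] rect [ 0.3768 -0.3485] [0.1488 0.018 ] 1.6 z [0.0081 0.0145 0.0193]
straw 219 mean [0.383  0.3283 0.0082] rect [0.3908 0.3334] [0.061  0.1504] 81.5 z [0.0051 0.008  0.0131]
table 4024 mean [0.5931 0.2976 0.0334] rect [0.6037 0.2928] [0.2014 0.2086] 29.2 z [0.0292 0.0334 0.0379]
stood 1436 mean [0.6248 0.2727 0.1061] rect [0.6301 0.2766] [0.168  0.0609] 55.2 z [0.0632 0.1113 0.1303]
lidtray 495 mean [ 0.667  -0.0173  0.0149] rect [ 0.6664 -0.0169] [0.1716 0.1009] 30.2 z [0.0104 0.0149 0.0196]
longtray 1116 mean [ 0.6138 -0.2714  0.0083] rect [ 0.6167 -0.2701] [0.1604 0.2646] 86.3 z [0.0061 0.0077 0.0134]
```

View pics/topA.png

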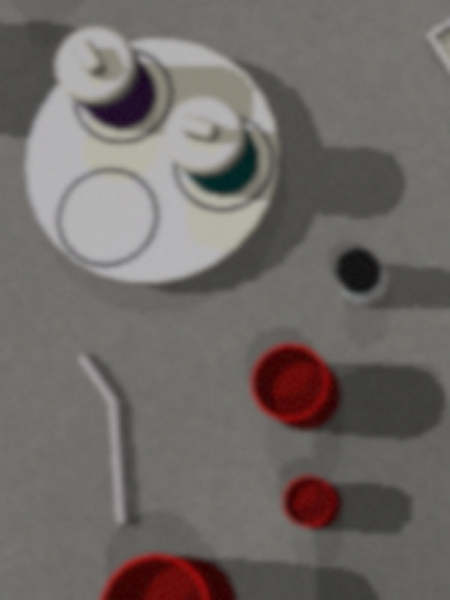

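View pics/topB.png

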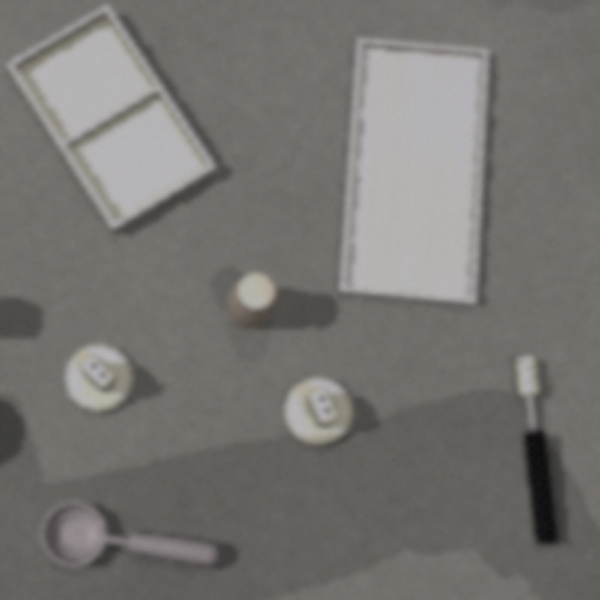

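```bash
cat > m2.py <<'E'
from h import *
np.set_printoptions(precision=4,suppress=True)
from scipy.ndimage import median_filter
F={}
for n in('top','scene'):
    z=np.load(n+'0.npz');F[n]=(z['p'],z['d'],arm.camera_params(n))
def line(n,Q):
    c=Q.mean(0);w,v=np.linalg.eigh(np.cov((Q-c)[:,:2].T));a=v[:,1];print(n,c,'dir deg',np.degrees(np.arctan2(a[1],a[0])),'ext',np.ptp((Q-c)[:,:2]@a),np.ptp((Q-c)[:,:2]@v[:,0]))
# ring
for n,ctr in(('top',(186,172)),('scene',(429,261))):
    p,d,c=F[n];g=cv2.cvtColor(p,cv2.COLOR_RGB2GRAY).astype(float)
    C=onz(c,*ctr,.034)
    for it in range(3):
        pts=[]
        for a in np.arange(0,2*np.pi,.1):
            rs=np.arange(.034,.047,.0005)
            val=[]
            for r in rs:
                u,v=proj(c,C+np.array([r*np.cos(a),r*np.sin(a),0]))
                val.append(cv2.getRectSubPix(g.astype(np.float32),(1,1),(u,v))[0,0])
            k=int(np.argmin(val))
            if 0<k<len(rs)-1: pts.append(C[:2]+rs[k]*np.array([np.cos(a),np.sin(a)]))
        pts=np.array(pts);A=np.c_[2*pts,np.ones(len(pts))];s=np.linalg.lstsq(A,(pts**2).sum(1),rcond=None)[0]
        C=np.array([s[0],s[1],.034])
    print(n,'ring',C,'R',np.sqrt(s[2]+s[0]**2+s[1]**2),len(pts))
# disc, cups from both clouds
for n in F:
    p,d,c=F[n];P=cloud(c,d);Z=P[...,2];hsv=cv2.cvtColor(p,cv2.COLOR_RGB2HSV)
    X,Y=P[...,0],P[...,1]
    def near(x,y,r):return (np.hypot(X-x,Y-y)<r)&(d>0)
    def fitc(name,m,hull=True):
        Q=P[m][:,:2].astype(np.float32);(x,y),r=cv2.minEnclosingCircle(Q);print(n,name,m.sum(),x,y,r,'z',np.median(P[m][:,2]))
    fitc('disc',near(.59,.285,.13)&(Z>.028)&(Z<.04)&(hsv[...,1]<60))
    fitc('cup',near(.412,.172,.05)&(Z>.070))
    red=((hsv[...,0]<8)|(hsv[...,0]>172))&(hsv[...,1]>120)
    fitc('cupred',near(.412,.172,.05)&(Z>.070)&red)
    for l,(x,y) in {'A':(.445,-.002),'B':(.413,-.177)}.items():
        m=near(x,y,.03)&(Z>.032);line(n+' spout'+l,P[m]);fitc('disc'+l,near(x,y,.04)&(Z>.006)&(Z<.014))
    line(n+' brush',P[near(.377,-.3485,.09)&(Z>.007)])
    line(n+' grip',P[near(.348,-.349,.055)&(Z>.008)&(hsv[...,2]<70)])
    m=near(.39,.33,.09)&(Z>.005)&(hsv[...,1]<60);line(n+' strawall',P[m]);
    line(n+' leg',P[m&(X<.395)]);Q=P[m];print('ends',Q[Q[:,0].argmin()],Q[Q[:,0].argmax()])
    line(n+' short',P[m&(X>.415)])
    for nm,(x,y),r,z0 in(('lidtray',(.667,-.017),.12,.010),('long',(.625,-.27),.135,.007)):
        m=near(x,y,r)&(Z>z0)&(Z<.022);print(n,nm,m.sum(),cv2.minAreaRect(P[m][:,:2].astype(np.float32)))
    for nm,m in(('purple',(hsv[...,0]>125)&(hsv[...,0]<160)),('teal',(hsv[...,0]>80)&(hsv[...,0]<100))):
        m=m&(hsv[...,1]>90)&near(.62,.28,.13)&(Z>.045);Q=P[m];print(n,nm,Q.mean(0),len(Q))
    m=near(.62,.28,.12)&(Z>.095);print(n,'tall z',np.percentile(Z[m],[50,98]))
E
python3 m2.py
```

```text
top ring [0.5583 0.3284 0.034 ] R 0.03995407426833565 56
scene ring [0.5533 0.3317 0.034 ] R 0.04004870726821558 48
top disc 4024 0.6070330739021301 0.2940469980239868 0.10531163215637207 z 0.03340871141200959
top cup 132 0.4124906659126282 0.1722348928451538 0.030340442433953285 z 0.07795186182681763
top cupred 118 0.4125666916370392 0.17210836708545685 0.03025726042687893 z 0.0778816367309714
top spoutA [ 0.445  -0.0018  0.0384] dir deg -138.31759725913412 ext 0.027824810716774423 0.015921177947621733
top discA 258 0.4454635679721832 -0.0018150880932807922 0.027782492339611053 z 0.009018999707306213
top spoutB [ 0.4125 -0.177   0.039 ] dir deg -160.05302355623823 ext 0.02811993155569054 0.015777699102740652
top discB 282 0.4133310616016388 -0.17776650190353394 0.02766481228172779 z 0.009697964195377922
top brush [ 0.3708 -0.3475  0.0143] dir deg -178.0752400934116 ext 0.14885509904258798 0.1182607109408384
top grip [ 0.3461 -0.3483  0.0148] dir deg -178.24020099757053 ext 0.0892978606790385 0.018101706403220615
top strawall [0.3838 0.3282 0.0082] dir deg -169.1779521782229 ext 0.16
[... 1589 characters left out ...]
.3325 0.0088] dir deg -165.44185345762648 ext 0.1620210188178517 0.153721951802201
scene leg [0.3558 0.3262 0.0087] dir deg -150.75913029920792 ext 0.11436874333207453 0.13985128955023812
ends [0.3127 0.3223 0.0096] [0.4686 0.3633 0.005 ]
scene short [0.4338 0.3443 0.0088] dir deg 59.76030985757054 ext 0.08595969791740363 0.08033543243690106
scene lidtray 420 ((0.6636017560958862, -0.01576925814151764), (0.17429375648498535, 0.09998644888401031), 30.389509201049805)
scene long 540 ((0.6113479137420654, -0.26711809635162354), (0.11336063593626022, 0.22205476462841034), 82.80396270751953)
scene purple [0.6832 0.3181 0.0731] 177
scene teal [0.6239 0.2368 0.0726] 188
scene tall z [0.1131 0.1308]
```

```bash
cat > m3.py <<'E'
from h import *
np.set_printoptions(precision=4,suppress=True)
for n in('top','scene'):
    z=np.load(n+'0.npz');p,d=z['p'],z['d'];c=arm.camera_params(n);P=cloud(c,d);hsv=cv2.cvtColor(p,cv2.COLOR_RGB2HSV)
    g=hsv[...,2]
    near=(abs(P[...,0]-.615)<.14)&(abs(P[...,1]+.27)<.1)&(d>0)
    for th in (105,120,135):
        m=(near&(g>th)).astype(np.uint8);k,lab,st,_=cv2.connectedComponentsWithStats(m)
        i=1+st[1:,4].argmax();ct,_=cv2.findContours((lab==i).astype(np.uint8),0,1)
        ct=max(ct,key=len)[:,0,:]
        W=np.array([onz(c,u,v,.010)[:2] for u,v in ct],np.float32);print(n,th,cv2.minAreaRect(W))
    # straw
    near=(abs(P[...,0]-.39)<.10)&(abs(P[...,1]-.33)<.04)&(d>0)
    m=(near&(g>125)).astype(np.uint8);k,lab,st,_=cv2.connectedComponentsWithStats(m)
    i=1+st[1:,4].argmax();vs,us=np.nonzero(lab==i)
    W=np.array([onz(c,u,v,.006)[:2] for u,v in zip(us,vs)])
    print(n,'straw px',len(W),'ends',W[W[:,0].argmin()],W[W[:,0].argmax()])
    for lo,hi in((0,.40),(.425,1)):
        Q=W[(W[:,0]>lo)&(W[:,0]<hi)];vx,vy,x,y=cv2.fitLine(Q.astype(np.float32),2,0,.01,.01).ravel();print(' line',x,y,np.degrees(np.arctan2(vy,vx)))
E
python3 m3.py
```

```text
top 105 ((0.6126600503921509, -0.26824304461479187), (0.19989335536956787, 0.2805631160736084), 89.95616149902344)
top 120 ((0.6156817674636841, -0.2697020471096039), (0.11410757899284363, 0.2267545610666275), 82.43273162841797)
top 135 ((0.6143592596054077, -0.26969367265701294), (0.11082030087709427, 0.22174827754497528), 82.63636779785156)
top straw px 197 ends [0.3152 0.3183] [0.4498 0.3566]
 line 0.35776106 0.3241588 5.465766
 line 0.43734616 0.3479332 36.80771
scene 105 ((0.6208474636077881, -0.2663381099700928), (0.2789003551006317, 0.1999332457780838), 0.6687401533126831)
scene 120 ((0.6095380187034607, -0.26630115509033203), (0.11453069746494293, 0.22280973196029663), 82.77249908447266)
scene 135 ((0.6100529432296753, -0.26623308658599854), (0.11042843014001846, 0.22005130350589752), 82.785888671875)
scene straw px 83 ends [0.3097 0.3226] [0.4431 0.359 ]
 line 0.35649067 0.32755953 5.5758424
 line 0.43383673 0.35272428 38.78229
```

```bash
cat > plan.py <<'E'
# usage: plan.py "x y z yaw" ... prints per-call fractions (work-out only)
import sys; from h import *
from scipy.spatial.transform import Rotation as Ro
o=arm.get_obs();p=np.array(o['eef_pos']);R=np.array(o['tool_rot'])
print('now',np.round(p,4),'yaw',round(np.degrees(np.arctan2(R[1,0],R[0,0])),1),'gap',round(o['finger_gap'],4),'t',round(o['clock'],2),'j',np.round(o['joint_pos'],2),'F',np.round(o['contact_force'],1))
for a in sys.argv[1:]:
    x,y,z,yaw=map(float,a.split());cur=np.degrees(np.arctan2(R[1,0],R[0,0]))
    T=np.array([x,y,z]);k=0
    th=np.radians(yaw);X=np.array([np.cos(th),np.sin(th),0]);Y=np.array([0,0,-1.]);RT=np.c_[X,Y,np.cross(X,Y)]
    while 1:
        d=(R.T@(T-p))/.08; w=Ro.from_matrix(R.T@RT).as_rotvec()/(2*np.pi)
        n=max(1,np.ceil(np.abs(d).max()-.002),np.ceil(np.linalg.norm(w)/.0975-.002))
        d=np.round(d/n,3);w=np.round(w/n,4)
        print(a,'| dx %g dy %g dz %g | ax %g ay %g az %g'%(*d,*w))
        p=p+R@d*.08;R=R@Ro.from_rotvec(w*2*np.pi).as_matrix();k+=1
        if n==1:break
E
python3 plan.py ".358 -.3475 .11 -88" ".358 -.3475 .008 -88"
```

```text
now [ 0.1418 -0.4789  0.2305] yaw -73.5 gap 0.0854 t 0.1 j [-1.28  0.24  0.    1.34 -0.    1.57] F [ 0.1 -0.8  0.5]
.358 -.3475 .11 -88 | dx -0.201 dy 0.377 dz 0.765 | ax 0 ay 0.0101 az -0.0001
.358 -.3475 .11 -88 | dx -0.249 dy 0.377 dz 0.75 | ax 0 ay 0.0101 az -0.0001
.358 -.3475 .11 -88 | dx -0.297 dy 0.376 dz 0.733 | ax 0 ay 0.01 az -0
.358 -.3475 .11 -88 | dx -0.342 dy 0.377 dz 0.712 | ax 0 ay 0.0101 az -0.0001
.358 -.3475 .008 -88 | dx -0 dy 0.637 dz 0 | ax 0 ay -0 az 0
.358 -.3475 .008 -88 | dx -0 dy 0.638 dz 0.001 | ax 0 ay -0 az 0
```

```bash
python3 -m crank '[{"fingers":0.0,"dx":-0.201,"dy":0.377,"dz":0.765,"ay":0.0101},{"fingers":0.0,"dx":-0.201,"dy":0.377,"dz":0.765,"ay":0.0101},{"fingers":0.0,"dx":-0.201,"dy":0.377,"dz":0.765,"ay":0.0101}]'
python3 -m crank '[{"fingers":0.0,"dx":-0.249,"dy":0.377,"dz":0.75,"ay":0.0101},{"fingers":0.0,"dx":-0.249,"dy":0.377,"dz":0.75,"ay":0.0101},{"fingers":0.0,"dx":-0.249,"dy":0.377,"dz":0.75,"ay":0.0101}]'
python3 -m crank '[{"fingers":0.0,"dx":-0.297,"dy":0.376,"dz":0.733,"ay":0.01},{"fingers":0.0,"dx":-0.297,"dy":0.376,"dz":0.733,"ay":0.01},{"fingers":0.0,"dx":-0.297,"dy":0.376,"dz":0.733,"ay":0.01}]'
python3 -m crank '[{"fingers":0.0,"dx":-0.342,"dy":0.377,"dz":0.712,"ay":0.0101},{"fingers":0.0,"dx":-0.342,"dy":0.377,"dz":0.712,"ay":0.0101},{"fingers":0.0,"dx":-0.342,"dy":0.377,"dz":0.712,"ay":0.0101},{"fingers":0.0,"dx":-0.342,"dy":0.377,"dz":0.712,"ay":0.0101}]'
python3 plan.py ".358 -.3475 .11 -88" ".358 -.3475 .008 -88"
```

```text
now [ 0.1418 -0.4789  0.2305] yaw -73.5 gap 0.0854 t 0.1 j [-1.28  0.24  0.    1.34 -0.    1.57] F [ 0.1 -0.8  0.5]
.358 -.3475 .11 -88 | dx -0.201 dy 0.377 dz 0.765 | ax 0 ay 0.0101 az -0.0001
.358 -.3475 .11 -88 | dx -0.249 dy 0.377 dz 0.75 | ax 0 ay 0.0101 az -0.0001
.358 -.3475 .11 -88 | dx -0.297 dy 0.376 dz 0.733 | ax 0 ay 0.01 az -0
.358 -.3475 .11 -88 | dx -0.342 dy 0.377 dz 0.712 | ax 0 ay 0.0101 az -0.0001
.358 -.3475 .008 -88 | dx -0 dy 0.637 dz 0 | ax 0 ay -0 az 0
.358 -.3475 .008 -88 | dx -0 dy 0.638 dz 0.001 | ax 0 ay -0 az 0validation failed for argument at $[0]...
validation failed for argument at $[0]...
validation failed for argument at $[0]...
validation failed for argument at $[0]...
```

Rows seem to need every key.

```bash
python3 -m crank '[{"fingers":0.0,"dx":-0.201,"dy":0.377,"dz":0.765,"ax":0,"ay":0.0101,"az":0},{"fingers":0.0,"dx":-0.201,"dy":0.377,"dz":0.765,"ax":0,"ay":0.0101,"az":0},{"fingers":0.0,"dx":-0.201,"dy":0.377,"dz":0.765,"ax":0,"ay":0.0101,"az":0}]'
python3 plan.py ".358 -.3475 .11 -88"
```

```text
clock: 0.35
eef_pos: [0.1978, -0.4428, 0.1981]
tool_rot: [[0.226, -0.001, 0.974], [-0.974, 0.007, 0.226], [-0.007, -1.0, 0.001]]
contact_force: [-1.5, 0.5, 0.1]
finger_gap: 0.0516
now [ 0.1978 -0.4428  0.1981] yaw -76.9 gap 0.0516 t 0.35 j [-1.15  0.23 -0.09  1.25  0.    1.76] F [-1.5  0.5  0.1]
.358 -.3475 .11 -88 | dx -0.234 dy 0.369 dz 0.74 | ax 0 ay 0.0102 az -0.0004
.358 -.3475 .11 -88 | dx -0.281 dy 0.369 dz 0.723 | ax -0 ay 0.0103 az -0.0003
.358 -.3475 .11 -88 | dx -0.328 dy 0.368 dz 0.704 | ax -0 ay 0.0102 az -0.0004
```

```bash
python3 -m crank '[{"fingers":0.0,"dx":-0.249,"dy":0.377,"dz":0.75,"ax":0,"ay":0.0101,"az":0},{"fingers":0.0,"dx":-0.249,"dy":0.377,"dz":0.75,"ax":0,"ay":0.0101,"az":0},{"fingers":0.0,"dx":-0.249,"dy":0.377,"dz":0.75,"ax":0,"ay":0.0101,"az":0}]' >/dev/null
python3 -m crank '[{"fingers":0.0,"dx":-0.297,"dy":0.376,"dz":0.733,"ax":0,"ay":0.01,"az":0},{"fingers":0.0,"dx":-0.297,"dy":0.376,"dz":0.733,"ax":0,"ay":0.01,"az":0},{"fingers":0.0,"dx":-0.297,"dy":0.376,"dz":0.733,"ax":0,"ay":0.01,"az":0}]' >/dev/null
python3 -m crank '[{"fingers":0.0,"dx":-0.342,"dy":0.377,"dz":0.712,"ax":0,"ay":0.0101,"az":0},{"fingers":0.0,"dx":-0.342,"dy":0.377,"dz":0.712,"ax":0,"ay":0.0101,"az":0},{"fingers":0.0,"dx":-0.342,"dy":0.377,"dz":0.712,"ax":0,"ay":0.0101,"az":0},{"fingers":0.0,"dx":-0.342,"dy":0.377,"dz":0.712,"ax":0,"ay":0.0101,"az":0},{"fingers":0.0,"dx":-0.342,"dy":0.377,"dz":0.712,"ax":0,"ay":0.0101,"az":0}]'
python3 plan.py ".358 -.3475 .05 -88" ".358 -.3475 .008 -88"
```

```text
clock: 1.27
eef_pos: [0.3576, -0.3491, 0.1112]
tool_rot: [[0.034, -0.001, 0.999], [-0.999, -0.001, 0.034], [0.001, -1.0, -0.001]]
contact_force: [-0.8, -0.0, 0.3]
finger_gap: 0.0427
now [ 0.3576 -0.3491  0.1112] yaw -88.0 gap 0.0427 t 1.27 j [-0.77  0.33 -0.21  1.04 -0.    2.33] F [-0.8 -0.   0.3]
.358 -.3475 .05 -88 | dx -0.02 dy 0.765 dz 0.007 | ax 0.0001 ay -0.0001 az 0.0001
.358 -.3475 .008 -88 | dx -0 dy 0.525 dz -0 | ax -0 ay 0 az 0
```

```bash
python3 -m crank '[{"fingers":0.0,"dx":-0.01,"dy":0.4,"dz":0.007,"ax":0,"ay":0,"az":0},{"fingers":0.0,"dx":-0.015,"dy":0.765,"dz":0.007,"ax":0,"ay":0,"az":0},{"fingers":0.0,"dx":-0.015,"dy":0.765,"dz":0.007,"ax":0,"ay":0,"az":0}]' >/dev/null
python3 -m crank '[{"fingers":0.0,"dx":0,"dy":0.26,"dz":0,"ax":0,"ay":0,"az":0},{"fingers":0.0,"dx":0,"dy":0.525,"dz":0,"ax":0,"ay":0,"az":0},{"fingers":0.0,"dx":0,"dy":0.525,"dz":0,"ax":0,"ay":0,"az":0},{"fingers":0.0,"dx":0,"dy":0.525,"dz":0,"ax":0,"ay":0,"az":0}]'
python3 -m crank '[{"fingers":1,"dx":0,"dy":0,"dz":0,"ax":0,"ay":0,"az":0},{"fingers":1,"dx":0,"dy":0,"dz":0,"ax":0,"ay":0,"az":0},{"fingers":1,"dx":0,"dy":0,"dz":0,"ax":0,"ay":0,"az":0},{"fingers":1,"dx":0,"dy":0,"dz":0,"ax":0,"ay":0,"az":0},{"fingers":1,"dx":0,"dy":0,"dz":0,"ax":0,"ay":0,"az":0}]'
python3 plan.py ".358 -.3475 .07 -88" ".5969 -.2357 .07 -97.3"  ".5969 -.2357 .0125 -97.3"
```

```text
clock: 1.85
eef_pos: [0.3578, -0.3475, 0.0083]
tool_rot: [[0.033, -0.001, 0.999], [-0.999, 0.001, 0.033], [-0.001, -1.0, -0.001]]
contact_force: [0.6, -0.6, -0.1]
finger_gap: 0.0429
clock: 2.27
eef_pos: [0.3597, -0.3484, 0.0097]
tool_rot: [[0.034, 0.002, 0.999], [-0.999, -0.003, 0.034], [0.003, -1.0, 0.002]]
contact_force: [-0.8, -0.6, 5.9]
finger_gap: 0.0139
now [ 0.3597 -0.3484  0.0097] yaw -88.0 gap 0.0139 t 2.27 j [-0.77  0.45 -0.33  0.79 -0.    2.34] F [-0.8 -0.6  5.9]
.358 -.3475 .07 -88 | dx -0.009 dy -0.754 dz -0.019 | ax -0.0004 ay -0.0001 az 0.0005
.5969 -.2357 .07 -97.3 | dx -0.323 dy -0 dz 0.758 | ax 0 ay 0.0065 az 0
.5969 -.2357 .07 -97.3 | dx -0.354 dy -0 dz 0.745 | ax 0 ay 0.0065 az 0
.5969 -.2357 .07 -97.3 | dx -0.384 dy -0 dz 0.729 | ax 0 ay 0.0064 az 0
.5969 -.2357 .07 -97.3 | dx -0.413 dy -0.001 dz 0.714 | ax 0 ay 0.0065 az 0
.5969 -.2357 .0125 -97.3 | dx 0 dy 0.719 dz -0 | ax 0 ay -0 az 0
```

```bash
python3 -m crank '[{"fingers":1,"dx":0,"dy":-0.05,"dz":0,"ax":0,"ay":0,"az":0},{"fingers":1,"dx":0,"dy":-0.25,"dz":0,"ax":0,"ay":0,"az":0},{"fingers":1,"dx":0,"dy":-0.5,"dz":0,"ax":0,"ay":0,"az":0},{"fingers":1,"dx":0,"dy":-0.77,"dz":0,"ax":0,"ay":0,"az":0},{"fingers":1,"dx":0,"dy":-0.77,"dz":0,"ax":0,"ay":0,"az":0}]'
python3 - <<'E'
from h import *
a,_=arm.grab_frame('top');b,_=arm.grab_frame('scene')
save('g1',np.hstack([cv2.resize(a[180:300,400:520],(400,400),interpolation=2),cv2.resize(b[100:220,160:280],(400,400),interpolation=2)]))
E
python3 plan.py ".5969 -.2357 .07 -97.3"
```

```text
clock: 2.68
eef_pos: [0.3612, -0.3492, 0.0738]
tool_rot: [[0.035, 0.006, 0.999], [-0.999, -0.006, 0.035], [0.006, -1.0, 0.006]]
contact_force: [1.4, -1.1, -0.1]
finger_gap: 0.0135
now [ 0.3595 -0.3477  0.0705] yaw -88.0 gap 0.0137 t 2.78 j [-0.77  0.37 -0.26  0.93  0.    2.34] F [-0.3 -0.2 -0.5]
.5969 -.2357 .07 -97.3 | dx -0.324 dy 0.003 dz 0.753 | ax -0.0001 ay 0.0065 az 0.0001
.5969 -.2357 .07 -97.3 | dx -0.355 dy 0.002 dz 0.74 | ax -0.0001 ay 0.0064 az 0.0001
.5969 -.2357 .07 -97.3 | dx -0.384 dy 0.002 dz 0.725 | ax -0.0001 ay 0.0065 az 0.0001
.5969 -.2357 .07 -97.3 | dx -0.413 dy 0.002 dz 0.708 | ax -0.0001 ay 0.0064 az 0
```

View pics/g1.png

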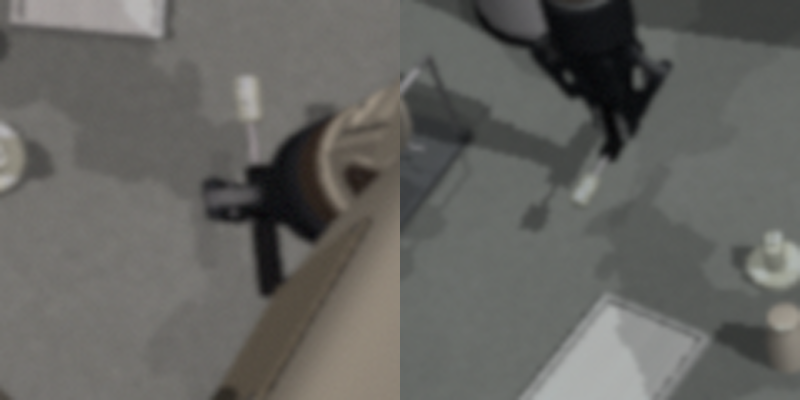

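The brush is lifted; its head is at about (474,212) in the full top picture. I'll check that it is level and where it sits in the hand.

```bash
python3 - <<'E'
from h import *
np.set_printoptions(precision=4,suppress=True)
for n in('top','scene'):
    p,d=arm.grab_frame(n);P=cloud(arm.camera_params(n),d);h=cv2.cvtColor(p,cv2.COLOR_RGB2HSV)
    m=(d>0)&(abs(P[...,1]+.347)<.03)&(abs(P[...,0]-.435)<.03)&(P[...,2]>.05)&(P[...,2]<.12)&(h[...,2]>110)
    Q=P[m];print(n,'head',len(Q),Q.mean(0),Q[:,0].min(),Q[:,0].max(),np.percentile(Q[:,2],95))
    m=(d>0)&(abs(P[...,1]+.347)<.03)&(abs(P[...,0]-.32)<.025)&(P[...,2]>.05)&(P[...,2]<.09)&(h[...,2]<70)
    Q=P[m];print(n,'grip end',len(Q),Q.mean(0) if len(Q) else '',Q[:,0].min() if len(Q) else '')
print(arm.get_obs()['eef_pos'])
E
```

```text
top head 118 [ 0.4325 -0.3459  0.0738] 0.4075279914856475 0.4513766270411362 0.07803382985032
top grip end 132 [ 0.3247 -0.3491  0.0758] 0.30326061829750023
scene head 55 [ 0.4331 -0.3432  0.0733] 0.40647290631848915 0.4510629841150448 0.07669290965722605
scene grip end 6 [ 0.3185 -0.3461  0.068 ] 0.3035095151333269
[ 0.3583 -0.3465  0.0687]
```

```bash
python3 -m crank '[{"fingers":1,"dx":-0.16,"dy":0,"dz":0.37,"ax":0,"ay":0.0033,"az":0},{"fingers":1,"dx":-0.324,"dy":0,"dz":0.753,"ax":0,"ay":0.0065,"az":0},{"fingers":1,"dx":-0.324,"dy":0,"dz":0.753,"ax":0,"ay":0.0065,"az":0}]' >/dev/null
python3 -m crank '[{"fingers":1,"dx":-0.18,"dy":0,"dz":0.37,"ax":0,"ay":0.0033,"az":0},{"fingers":1,"dx":-0.355,"dy":0,"dz":0.74,"ax":0,"ay":0.0064,"az":0},{"fingers":1,"dx":-0.355,"dy":0,"dz":0.74,"ax":0,"ay":0.0064,"az":0}]' >/dev/null
python3 -m crank '[{"fingers":1,"dx":-0.19,"dy":0,"dz":0.36,"ax":0,"ay":0.0033,"az":0},{"fingers":1,"dx":-0.384,"dy":0,"dz":0.725,"ax":0,"ay":0.0065,"az":0},{"fingers":1,"dx":-0.384,"dy":0,"dz":0.725,"ax":0,"ay":0.0065,"az":0}]' >/dev/null
python3 -m crank '[{"fingers":1,"dx":-0.2,"dy":0,"dz":0.35,"ax":0,"ay":0.0033,"az":0},{"fingers":1,"dx":-0.413,"dy":0,"dz":0.708,"ax":0,"ay":0.0064,"az":0},{"fingers":1,"dx":-0.413,"dy":0,"dz":0.708,"ax":0,"ay":0.0064,"az":0},{"fingers":1,"dx":-0.413,"dy":0,"dz":0.708,"ax":0,"ay":0.0064,"az":0},{"fingers":1,"dx":-0.413,"dy":0,"dz":0.708,"ax":0,"ay":0.0064,"az":0}]'
python3 plan.py ".5971 -.2358 .03 -97.3" ".5971 -.2358 .0128 -97.3"
```

```text
clock: 4.05
eef_pos: [0.5945, -0.2349, 0.0677]
tool_rot: [[-0.127, -0.003, 0.992], [-0.992, 0.001, -0.127], [-0.0, -1.0, -0.003]]
contact_force: [-0.1, -0.8, -0.6]
finger_gap: 0.0139
now [ 0.5945 -0.2349  0.0677] yaw -97.3 gap 0.0139 t 4.05 j [-0.38  0.62  0.16  1.11 -0.    2.89] F [-0.1 -0.8 -0.6]
.5971 -.2358 .03 -97.3 | dx 0.007 dy 0.471 dz 0.036 | ax 0.0005 ay 0.0001 az -0
.5971 -.2358 .0128 -97.3 | dx 0 dy 0.215 dz -0 | ax 0 ay -0 az -0
```

```bash
python3 -m crank '[{"fingers":1,"dx":0.004,"dy":0.2,"dz":0.02,"ax":0,"ay":0,"az":0},{"fingers":1,"dx":0.004,"dy":0.4,"dz":0.02,"ax":0,"ay":0,"az":0},{"fingers":1,"dx":0.004,"dy":0.56,"dz":0.02,"ax":0,"ay":0,"az":0},{"fingers":1,"dx":0.004,"dy":0.66,"dz":0.02,"ax":0,"ay":0,"az":0},{"fingers":1,"dx":0.004,"dy":0.68,"dz":0.02,"ax":0,"ay":0,"az":0}]'
python3 -m crank '[{"fingers":1,"dx":0,"dy":0,"dz":0,"ax":0,"ay":0,"az":0},{"fingers":1,"dx":0,"dy":0,"dz":0,"ax":0,"ay":0,"az":0}]'
```

```text
clock: 4.47
eef_pos: [0.5957, -0.2362, 0.0139]
tool_rot: [[-0.129, -0.002, 0.992], [-0.992, 0.001, -0.129], [-0.0, -1.0, -0.002]]
contact_force: [0.3, -0.2, -0.1]
finger_gap: 0.0138
clock: 4.63
eef_pos: [0.5971, -0.2361, 0.0151]
tool_rot: [[-0.128, -0.0, 0.992], [-0.992, -0.0, -0.128], [0.0, -1.0, -0.0]]
contact_force: [0.3, -0.6, -0.1]
finger_gap: 0.0135
```

```bash
python3 -m crank '[{"fingers":1,"dx":0,"dy":0.02,"dz":0,"ax":0,"ay":0,"az":0},{"fingers":1,"dx":0,"dy":0.033,"dz":0,"ax":0,"ay":0,"az":0},{"fingers":1,"dx":0,"dy":0.033,"dz":0,"ax":0,"ay":0,"az":0}]'
python3 -m crank '[{"fingers":0.5,"dx":0,"dy":0,"dz":0,"ax":0,"ay":0,"az":0},{"fingers":0.3,"dx":0,"dy":0,"dz":0,"ax":0,"ay":0,"az":0},{"fingers":0.3,"dx":0,"dy":0,"dz":0,"ax":0,"ay":0,"az":0},{"fingers":0.3,"dx":0,"dy":-0.1,"dz":0,"ax":0,"ay":0,"az":0},{"fingers":0.3,"dx":0,"dy":-0.4,"dz":0,"ax":0,"ay":0,"az":0}]'
python3 -m crank '[{"fingers":0.3,"dx":0,"dy":-0.4,"dz":0,"ax":0,"ay":0,"az":0},{"fingers":0.3,"dx":0,"dy":-0.5,"dz":0,"ax":0,"ay":0,"az":0},{"fingers":0.3,"dx":0,"dy":-0.5,"dz":0,"ax":0,"ay":0,"az":0}]'
python3 plan.py ".4130 -.1765 .085 -69.5" ".4130 -.1765 .02 -69.5"
```

```text
clock: 4.88
eef_pos: [0.5979, -0.2361, 0.0138]
tool_rot: [[-0.127, 0.001, 0.992], [-0.992, -0.001, -0.127], [0.001, -1.0, 0.001]]
contact_force: [-2.3, 0.5, 6.7]
finger_gap: 0.0136
clock: 5.3
eef_pos: [0.5945, -0.2343, 0.0405]
tool_rot: [[-0.127, -0.008, 0.992], [-0.992, 0.003, -0.127], [-0.002, -1.0, -0.008]]
contact_force: [-0.2, 0.1, 0.2]
finger_gap: 0.0298
clock: 5.55
eef_pos: [0.6004, -0.2366, 0.0885]
tool_rot: [[-0.127, 0.008, 0.992], [-0.992, -0.003, -0.127], [0.002, -1.0, 0.008]]
contact_force: [0.8, 0.3, -0.4]
finger_gap: 0.0299
now [ 0.6004 -0.2366  0.0885] yaw -97.3 gap 0.0299 t 5.55 j [-0.38  0.61  0.19  1.14  0.    2.89] F [ 0.8  0.3 -0.4]
.4130 -.1765 .085 -69.5 | dx -0.149 dy 0.008 dz -0.806 | ax -0.0004 ay -0.0257 az 0.0002
.4130 -.1765 .085 -69.5 | dx -0.277 dy 0.01 dz -0.772 | ax -0.0004 ay -0.0258 az 0.0002
.4130 -.1765 .085 -69.5 | dx -0.397 dy 0.012 dz -0.717 | ax -0.0003 ay -0.0257 az 0.0002
.4130 -.1765 .02 -69.5 | dx -0.001 dy 0.813 dz -0.001 | ax -0 ay -0 az 0
```

```bash
python3 -m crank '[{"fingers":0,"dx":-0.149,"dy":0,"dz":-0.806,"ax":0,"ay":-0.0257,"az":0},{"fingers":0,"dx":-0.149,"dy":0,"dz":-0.806,"ax":0,"ay":-0.0257,"az":0},{"fingers":0,"dx":-0.149,"dy":0,"dz":-0.806,"ax":0,"ay":-0.0257,"az":0}]' >/dev/null
python3 -m crank '[{"fingers":0,"dx":-0.277,"dy":0,"dz":-0.772,"ax":0,"ay":-0.0258,"az":0},{"fingers":0,"dx":-0.277,"dy":0,"dz":-0.772,"ax":0,"ay":-0.0258,"az":0},{"fingers":0,"dx":-0.277,"dy":0,"dz":-0.772,"ax":0,"ay":-0.0258,"az":0}]' >/dev/null
python3 -m crank '[{"fingers":0,"dx":-0.397,"dy":0,"dz":-0.717,"ax":0,"ay":-0.0257,"az":0},{"fingers":0,"dx":-0.397,"dy":0,"dz":-0.717,"ax":0,"ay":-0.0257,"az":0},{"fingers":0,"dx":-0.397,"dy":0,"dz":-0.717,"ax":0,"ay":-0.0257,"az":0},{"fingers":0,"dx":-0.397,"dy":0,"dz":-0.717,"ax":0,"ay":-0.0257,"az":0},{"fingers":0,"dx":-0.397,"dy":0,"dz":-0.717,"ax":0,"ay":-0.0257,"az":0}]'>/dev/null
python3 -m crank '[{"fingers":0,"dx":0,"dy":0,"dz":0,"ax":0,"ay":0,"az":0},{"fingers":0,"dx":0,"dy":0,"dz":0,"ax":0,"ay":0,"az":0}]'
python3 plan.py ".4130 -.1765 .018 -69.5"
```

```text
clock: 6.63
eef_pos: [0.4117, -0.176, 0.0843]
tool_rot: [[0.35, 0.001, 0.937], [-0.937, -0.001, 0.35], [0.001, -1.0, 0.001]]
contact_force: [0.5, 0.1, -0.0]
finger_gap: 0.0428
now [ 0.4117 -0.176   0.0843] yaw -69.5 gap 0.0428 t 6.63 j [-0.4   0.26 -0.38  0.93  0.    2.38] F [ 0.5  0.1 -0. ]
.4130 -.1765 .018 -69.5 | dx 0.01 dy 0.829 dz 0.012 | ax -0.0002 ay -0.0001 az 0.0002
```

```bash
python3 -m crank '[{"fingers":0,"dx":0.01,"dy":0.3,"dz":0.012,"ax":0,"ay":0,"az":0},{"fingers":0,"dx":0.01,"dy":0.6,"dz":0.012,"ax":0,"ay":0,"az":0},{"fingers":0,"dx":0.01,"dy":0.8,"dz":0.012,"ax":0,"ay":0,"az":0},{"fingers":0,"dx":0.01,"dy":0.83,"dz":0.012,"ax":0,"ay":0,"az":0},{"fingers":0,"dx":0.01,"dy":0.83,"dz":0.012,"ax":0,"ay":0,"az":0}]'
python3 -m crank '[{"fingers":1,"dx":0,"dy":0,"dz":0,"ax":0,"ay":0,"az":0},{"fingers":1,"dx":0,"dy":0,"dz":0,"ax":0,"ay":0,"az":0},{"fingers":1,"dx":0,"dy":0,"dz":0,"ax":0,"ay":0,"az":0},{"fingers":1,"dx":0,"dy":0,"dz":0,"ax":0,"ay":0,"az":0},{"fingers":1,"dx":0,"dy":0,"dz":0,"ax":0,"ay":0,"az":0}]'
python3 -m crank '[{"fingers":1,"dx":0,"dy":-0.1,"dz":0,"ax":0,"ay":0,"az":0},{"fingers":1,"dx":0,"dy":-0.3,"dz":0,"ax":0,"ay":0,"az":0},{"fingers":1,"dx":0,"dy":-0.6,"dz":0,"ax":0,"ay":0,"az":0},{"fingers":1,"dx":0,"dy":-0.8,"dz":0,"ax":0,"ay":0,"az":0},{"fingers":1,"dx":0,"dy":-0.8,"dz":0,"ax":0,"ay":0,"az":0}]'
python3 - <<'E'
from h import *
a,_=arm.grab_frame('top');b,_=arm.grab_frame('scene')
save('g2',np.hstack([cv2.resize(a[80:280,300:500],(400,400),interpolation=2),cv2.resize(b[100:260,170:330],(400,400),interpolation=2)]))
E
python3 plan.py ".629 -.0375 .09 -69.5" ".629 -.0375 .024 -69.5"
```

```text
clock: 7.05
eef_pos: [0.411, -0.1757, 0.0168]
tool_rot: [[0.35, -0.002, 0.937], [-0.937, 0.001, 0.35], [-0.002, -1.0, -0.002]]
contact_force: [0.3, 0.4, 0.4]
finger_gap: 0.0429
clock: 7.47
eef_pos: [0.4128, -0.1765, 0.019]
tool_rot: [[0.35, 0.003, 0.937], [-0.937, -0.001, 0.35], [0.002, -1.0, 0.002]]
contact_force: [-0.3, 0.2, 6.0]
finger_gap: 0.0147
clock: 7.88
eef_pos: [0.4136, -0.1768, 0.0852]
tool_rot: [[0.35, 0.006, 0.937], [-0.937, -0.002, 0.35], [0.004, -1.0, 0.004]]
contact_force: [1.4, -0.2, -0.0]
finger_gap: 0.0146
now [ 0.4118 -0.1761  0.0824] yaw -69.5 gap 0.0147 t 7.98 j [-0.4   0.27 -0.38  0.92 -0.    2.38] F [ 0.2 -0.1 -0.3]
.629 -.0375 .09 -69.5 | dx -0.168 dy -0.023 dz 0.787 | ax -0 ay -0 az 0
.629 -.0375 .09 -69.5 | dx -0.168 dy -0.023 dz 0.788 | ax -0.0001 ay -0 az 0.0001
.629 -.0375 .09 -69.5 | dx -0.168 dy -0.023 dz 0.787 | ax -0 ay -0 az 0
.629 -.0375 .09 -69.5 | dx -0.168 dy -0.023 dz 0.788 | ax -0.0001 ay -0 az 0.0001
.629 -.0375 .024 -69.5 | dx 0 dy 0.825 dz -0 | ax 0 ay -0 az -0
```

View pics/g2.png

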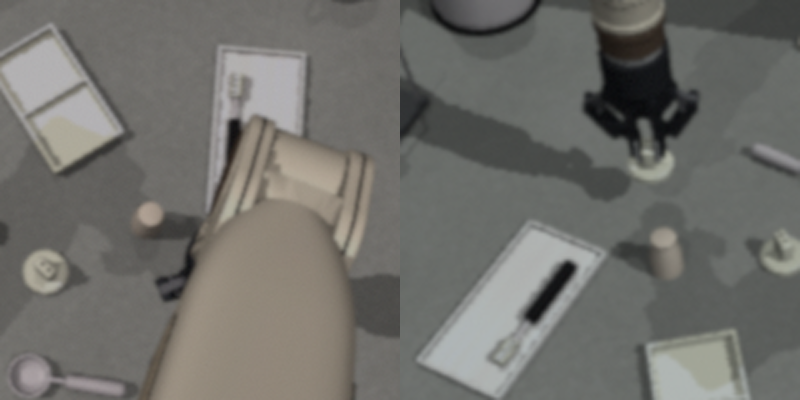

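The lid is held level and the brush lies in the long tray. A pot stands on the straight path to the lid tray, so I'll raise the lid first.

```bash
python3 -m crank '[{"fingers":1,"dx":0,"dy":-0.3,"dz":0,"ax":0,"ay":0,"az":0},{"fingers":1,"dx":0,"dy":-0.6,"dz":0,"ax":0,"ay":0,"az":0},{"fingers":1,"dx":0,"dy":-0.6,"dz":0,"ax":0,"ay":0,"az":0}]' >/dev/null
python3 -m crank '[{"fingers":1,"dx":-0.08,"dy":0,"dz":0.4,"ax":0,"ay":0,"az":0},{"fingers":1,"dx":-0.168,"dy":0,"dz":0.788,"ax":0,"ay":0,"az":0},{"fingers":1,"dx":-0.168,"dy":0,"dz":0.788,"ax":0,"ay":0,"az":0}]' >/dev/null
python3 -m crank '[{"fingers":1,"dx":-0.08,"dy":0,"dz":0.4,"ax":0,"ay":0,"az":0},{"fingers":1,"dx":-0.168,"dy":0,"dz":0.788,"ax":0,"ay":0,"az":0},{"fingers":1,"dx":-0.168,"dy":0,"dz":0.788,"ax":0,"ay":0,"az":0}]' >/dev/null
python3 -m crank '[{"fingers":1,"dx":-0.08,"dy":0,"dz":0.4,"ax":0,"ay":0,"az":0},{"fingers":1,"dx":-0.168,"dy":0,"dz":0.788,"ax":0,"ay":0,"az":0},{"fingers":1,"dx":-0.168,"dy":0,"dz":0.788,"ax":0,"ay":0,"az":0}]' >/dev/null
python3 -m crank '[{"fingers":1,"dx":-0.08,"dy":0,"dz":0.4,"ax":0,"ay":0,"az":0},{"fingers":1,"dx":-0.168,"dy":0,"dz":0.788,"ax":0,"ay":0,"az":0},{"fingers":1,"dx":-0.168,"dy":0,"dz":0.788,"ax":0,"ay":0,"az":0},{"fingers":1,"dx":-0.168,"dy":0,"dz":0.788,"ax":0,"ay":0,"az":0},{"fingers":1,"dx":-0.168,"dy":0,"dz":0.788,"ax":0,"ay":0,"az":0}]'
python3 plan.py ".629 -.0375 .06 -69.5" ".629 -.0375 .024 -69.5"
```

```text
clock: 9.4
eef_pos: [0.6272, -0.0376, 0.128]
tool_rot: [[0.35, -0.004, 0.937], [-0.937, -0.0, 0.35], [-0.001, -1.0, -0.004]]
contact_force: [-0.3, -0.4, 0.1]
finger_gap: 0.0146
now [ 0.6272 -0.0376  0.128 ] yaw -69.5 gap 0.0146 t 9.4 j [-0.06  0.55  0.2   1.22 -0.    2.72] F [-0.3 -0.4  0.1]
.629 -.0375 .06 -69.5 | dx 0.007 dy 0.85 dz 0.025 | ax 0.0006 ay -0 az -0.0002
.629 -.0375 .024 -69.5 | dx 0 dy 0.45 dz -0.001 | ax -0 ay -0 az 0
```

```bash
python3 -m crank '[{"fingers":1,"dx":0,"dy":0.3,"dz":0,"ax":0,"ay":0,"az":0},{"fingers":1,"dx":0,"dy":0.6,"dz":0,"ax":0,"ay":0,"az":0},{"fingers":1,"dx":0,"dy":0.87,"dz":0,"ax":0,"ay":0,"az":0},{"fingers":1,"dx":0,"dy":0.87,"dz":0,"ax":0,"ay":0,"az":0},{"fingers":1,"dx":0,"dy":0.87,"dz":0,"ax":0,"ay":0,"az":0}]' >/dev/null
python3 -m crank '[{"fingers":1,"dx":0,"dy":0.2,"dz":0,"ax":0,"ay":0,"az":0},{"fingers":1,"dx":0,"dy":0.35,"dz":0,"ax":0,"ay":0,"az":0},{"fingers":1,"dx":0,"dy":0.42,"dz":0,"ax":0,"ay":0,"az":0},{"fingers":1,"dx":0,"dy":0.45,"dz":0,"ax":0,"ay":0,"az":0},{"fingers":1,"dx":0,"dy":0.45,"dz":0,"ax":0,"ay":0,"az":0}]'
python3 -m crank '[{"fingers":1,"dx":0,"dy":0,"dz":0,"ax":0,"ay":0,"az":0},{"fingers":1,"dx":0,"dy":0,"dz":0,"ax":0,"ay":0,"az":0}]'
```

```text
clock: 10.23
eef_pos: [0.6285, -0.0374, 0.024]
tool_rot: [[0.35, -0.001, 0.937], [-0.937, -0.0, 0.35], [-0.0, -1.0, -0.001]]
contact_force: [-1.0, -0.7, 0.0]
finger_gap: 0.0146
clock: 10.4
eef_pos: [0.6295, -0.0373, 0.025]
tool_rot: [[0.35, 0.001, 0.937], [-0.937, -0.0, 0.35], [0.001, -1.0, 0.001]]
contact_force: [-0.0, -0.2, -0.8]
finger_gap: 0.0148
```

```bash
python3 -m crank '[{"fingers":1,"dx":0,"dy":0.02,"dz":0,"ax":0,"ay":0,"az":0},{"fingers":1,"dx":0,"dy":0.03,"dz":0,"ax":0,"ay":0,"az":0},{"fingers":1,"dx":0,"dy":0.03,"dz":0,"ax":0,"ay":0,"az":0}]'
python3 -m crank '[{"fingers":0.4,"dx":0,"dy":0,"dz":0,"ax":0,"ay":0,"az":0},{"fingers":0.1,"dx":0,"dy":0,"dz":0,"ax":0,"ay":0,"az":0},{"fingers":0.1,"dx":0,"dy":0,"dz":0,"ax":0,"ay":0,"az":0},{"fingers":0.1,"dx":0,"dy":-0.15,"dz":0,"ax":0,"ay":0,"az":0},{"fingers":0.1,"dx":0,"dy":-0.5,"dz":0,"ax":0,"ay":0,"az":0}]'
python3 -m crank '[{"fingers":0.1,"dx":0,"dy":-0.4,"dz":0,"ax":0,"ay":0,"az":0},{"fingers":0.1,"dx":0,"dy":-0.5,"dz":0,"ax":0,"ay":0,"az":0},{"fingers":0.1,"dx":0,"dy":-0.5,"dz":0,"ax":0,"ay":0,"az":0}]'
python3 plan.py ".445 -.001 .1 -48" ".445 -.001 .018 -48"
```

```text
clock: 10.65
eef_pos: [0.6297, -0.0373, 0.0231]
tool_rot: [[0.35, 0.002, 0.937], [-0.937, -0.0, 0.35], [0.001, -1.0, 0.002]]
contact_force: [-1.2, 1.3, 4.5]
finger_gap: 0.0148
clock: 11.07
eef_pos: [0.6252, -0.0371, 0.0581]
tool_rot: [[0.35, -0.01, 0.937], [-0.937, 0.001, 0.35], [-0.004, -1.0, -0.009]]
contact_force: [0.1, 0.3, -1.0]
finger_gap: 0.0389
clock: 11.32
eef_pos: [0.6317, -0.0375, 0.1064]
tool_rot: [[0.35, 0.008, 0.937], [-0.937, -0.0, 0.35], [0.003, -1.0, 0.008]]
contact_force: [1.3, 0.9, -0.6]
finger_gap: 0.0387
now [ 0.6317 -0.0375  0.1064] yaw -69.5 gap 0.0387 t 11.32 j [-0.06  0.57  0.17  1.16  0.    2.72] F [ 1.3  0.9 -0.6]
.445 -.001 .1 -48 | dx -0.415 dy 0.02 dz -0.676 | ax -0.0004 ay -0.0199 az 0.0003
.445 -.001 .1 -48 | dx -0.496 dy 0.023 dz -0.619 | ax -0.0004 ay -0.0199 az 0.0002
.445 -.001 .1 -48 | dx -0.568 dy 0.024 dz -0.552 | ax -0.0003 ay -0.02 az 0.0002
.445 -.001 .018 -48 | dx -0 dy 0.513 dz 0 | ax -0 ay 0 az 0
.445 -.001 .018 -48 | dx -0.001 dy 0.512 dz 0 | ax -0 ay 0 az 0
```

```bash
python3 -m crank '[{"fingers":0,"dx":-0.415,"dy":0,"dz":-0.676,"ax":0,"ay":-0.0199,"az":0},{"fingers":0,"dx":-0.415,"dy":0,"dz":-0.676,"ax":0,"ay":-0.0199,"az":0},{"fingers":0,"dx":-0.415,"dy":0,"dz":-0.676,"ax":0,"ay":-0.0199,"az":0}]' >/dev/null
python3 -m crank '[{"fingers":0,"dx":-0.496,"dy":0,"dz":-0.619,"ax":0,"ay":-0.0199,"az":0},{"fingers":0,"dx":-0.496,"dy":0,"dz":-0.619,"ax":0,"ay":-0.0199,"az":0},{"fingers":0,"dx":-0.496,"dy":0,"dz":-0.619,"ax":0,"ay":-0.0199,"az":0}]' >/dev/null
python3 -m crank '[{"fingers":0,"dx":-0.568,"dy":0,"dz":-0.552,"ax":0,"ay":-0.02,"az":0},{"fingers":0,"dx":-0.568,"dy":0,"dz":-0.552,"ax":0,"ay":-0.02,"az":0},{"fingers":0,"dx":-0.568,"dy":0,"dz":-0.552,"ax":0,"ay":-0.02,"az":0},{"fingers":0,"dx":-0.568,"dy":0,"dz":-0.552,"ax":0,"ay":-0.02,"az":0},{"fingers":0,"dx":-0.568,"dy":0,"dz":-0.552,"ax":0,"ay":-0.02,"az":0}]' >/dev/null
python3 -m crank '[{"fingers":0,"dx":0,"dy":0,"dz":0,"ax":0,"ay":0,"az":0},{"fingers":0,"dx":0,"dy":0,"dz":0,"ax":0,"ay":0,"az":0}]'
python3 plan.py ".445 -.001 .018 -48"
```

```text
clock: 12.4
eef_pos: [0.4435, -0.001, 0.1019]
tool_rot: [[0.669, 0.001, 0.743], [-0.743, -0.0, 0.669], [0.001, -1.0, 0.001]]
contact_force: [-0.4, -0.2, -0.3]
finger_gap: 0.0427
now [ 0.4435 -0.001   0.1019] yaw -48.0 gap 0.0427 t 12.4 j [-0.    0.24 -0.36  0.97 -0.    2.41] F [-0.4 -0.2 -0.3]
.445 -.001 .018 -48 | dx 0.006 dy 0.524 dz 0.007 | ax -0.0001 ay -0 az 0.0001
.445 -.001 .018 -48 | dx 0.006 dy 0.524 dz 0.007 | ax -0 ay -0 az 0
```

```bash
python3 -m crank '[{"fingers":0,"dx":0.013,"dy":0.3,"dz":0.014,"ax":0,"ay":0,"az":0},{"fingers":0,"dx":0.013,"dy":0.52,"dz":0.014,"ax":0,"ay":0,"az":0},{"fingers":0,"dx":0.013,"dy":0.52,"dz":0.014,"ax":0,"ay":0,"az":0}]' >/dev/null
python3 -m crank '[{"fingers":0,"dx":0,"dy":0.25,"dz":0,"ax":0,"ay":0,"az":0},{"fingers":0,"dx":0,"dy":0.45,"dz":0,"ax":0,"ay":0,"az":0},{"fingers":0,"dx":0,"dy":0.52,"dz":0,"ax":0,"ay":0,"az":0},{"fingers":0,"dx":0,"dy":0.52,"dz":0,"ax":0,"ay":0,"az":0}]'
python3 -m crank '[{"fingers":1,"dx":0,"dy":0,"dz":0,"ax":0,"ay":0,"az":0},{"fingers":1,"dx":0,"dy":0,"dz":0,"ax":0,"ay":0,"az":0},{"fingers":1,"dx":0,"dy":0,"dz":0,"ax":0,"ay":0,"az":0},{"fingers":1,"dx":0,"dy":0,"dz":0,"ax":0,"ay":0,"az":0},{"fingers":1,"dx":0,"dy":0,"dz":0,"ax":0,"ay":0,"az":0}]'
python3 -m crank '[{"fingers":1,"dx":0,"dy":-0.1,"dz":0,"ax":0,"ay":0,"az":0},{"fingers":1,"dx":0,"dy":-0.3,"dz":0,"ax":0,"ay":0,"az":0},{"fingers":1,"dx":0,"dy":-0.6,"dz":0,"ax":0,"ay":0,"az":0},{"fingers":1,"dx":0,"dy":-0.9,"dz":0,"ax":0,"ay":0,"az":0},{"fingers":1,"dx":0,"dy":-0.9,"dz":0,"ax":0,"ay":0,"az":0}]'
python3 - <<'E'
from h import *
a,_=arm.grab_frame('top');b,_=arm.grab_frame('scene')
save('g3',np.hstack([cv2.resize(a[80:240,260:420],(400,400),interpolation=2),cv2.resize(b[140:300,220:380],(400,400),interpolation=2)]))
E
python3 plan.py ".701 .0045 .12 -48" ".701 .0045 .06 -48" ".701 .0045 .023 -48"
```

```text
clock: 12.98
eef_pos: [0.4429, -0.001, 0.0178]
tool_rot: [[0.669, -0.003, 0.743], [-0.743, 0.0, 0.669], [-0.002, -1.0, -0.002]]
contact_force: [-0.4, -0.6, 0.2]
finger_gap: 0.0428
clock: 13.4
eef_pos: [0.445, -0.0009, 0.0198]
tool_rot: [[0.669, 0.003, 0.743], [-0.743, -0.0, 0.669], [0.002, -1.0, 0.002]]
contact_force: [-0.2, -0.0, 7.2]
finger_gap: 0.0147
clock: 13.82
eef_pos: [0.4466, -0.0009, 0.095]
tool_rot: [[0.669, 0.008, 0.743], [-0.743, -0.0, 0.669], [0.005, -1.0, 0.006]]
contact_force: [0.9, 0.2, -0.7]
finger_gap: 0.0147
now [ 0.4444 -0.0009  0.0917] yaw -48.0 gap 0.0146 t 13.92 j [-0.    0.25 -0.38  0.94 -0.    2.41] F [ 0.3  0.4 -0.2]
.701 .0045 .12 -48 | dx 0.699 dy -0.115 dz 0.81 | ax -0.0001 ay 0 az 0.0001
.701 .0045 .12 -48 | dx 0.699 dy -0.116 dz 0.809 | ax -0.0001 ay 0 az 0.0001
.701 .0045 .12 -48 | dx 0.7 dy -0.117 dz 0.81 | ax -0.0001 ay 0.0001 az 0.0001
.701 .0045 .06 -48 | dx -0 dy 0.75 dz -0.001 | ax -0 ay -0 az -0
.701 .0045 .023 -48 | dx -0 dy 0.462 dz 0 | ax -0 ay -0 az -0
```

View pics/g3.png

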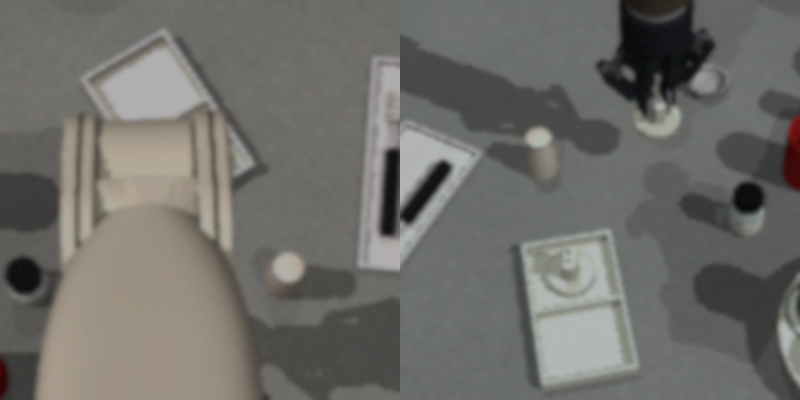

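The scene view shows lid B centred in the near bay and lid A held level.

```bash
python3 -m crank '[{"fingers":1,"dx":0.2,"dy":-0.1,"dz":0.24,"ax":0,"ay":0,"az":0},{"fingers":1,"dx":0.45,"dy":-0.116,"dz":0.53,"ax":0,"ay":0,"az":0},{"fingers":1,"dx":0.7,"dy":-0.116,"dz":0.81,"ax":0,"ay":0,"az":0}]' >/dev/null
python3 -m crank '[{"fingers":1,"dx":0.25,"dy":-0.1,"dz":0.29,"ax":0,"ay":0,"az":0},{"fingers":1,"dx":0.5,"dy":-0.116,"dz":0.58,"ax":0,"ay":0,"az":0},{"fingers":1,"dx":0.7,"dy":-0.116,"dz":0.81,"ax":0,"ay":0,"az":0}]' >/dev/null
python3 -m crank '[{"fingers":1,"dx":0.25,"dy":-0.1,"dz":0.29,"ax":0,"ay":0,"az":0},{"fingers":1,"dx":0.5,"dy":-0.116,"dz":0.58,"ax":0,"ay":0,"az":0},{"fingers":1,"dx":0.7,"dy":-0.116,"dz":0.81,"ax":0,"ay":0,"az":0},{"fingers":1,"dx":0.7,"dy":-0.116,"dz":0.81,"ax":0,"ay":0,"az":0},{"fingers":1,"dx":0.7,"dy":-0.116,"dz":0.81,"ax":0,"ay":0,"az":0}]' >/dev/null
python3 -m crank '[{"fingers":1,"dx":0,"dy":0,"dz":0,"ax":0,"ay":0,"az":0},{"fingers":1,"dx":0,"dy":0,"dz":0,"ax":0,"ay":0,"az":0}]'
python3 plan.py ".701 .0045 .06 -48" ".701 .0045 .023 -48"
```

```text
clock: 15.0
eef_pos: [0.6988, 0.0044, 0.1175]
tool_rot: [[0.669, -0.003, 0.743], [-0.743, -0.0, 0.669], [-0.002, -1.0, -0.002]]
contact_force: [0.5, -1.0, 0.2]
finger_gap: 0.0144
now [0.6988 0.0044 0.1175] yaw -48.0 gap 0.0144 t 15.0 j [ 0.01  0.71  0.44  1.31 -0.    2.41] F [ 0.5 -1.   0.2]
.701 .0045 .06 -48 | dx 0.018 dy 0.719 dz 0.023 | ax 0.0003 ay 0 az -0.0003
.701 .0045 .023 -48 | dx 0 dy 0.462 dz -0 | ax 0 ay 0 az 0
```

```bash
python3 -m crank '[{"fingers":1,"dx":0,"dy":0.3,"dz":0,"ax":0,"ay":0,"az":0},{"fingers":1,"dx":0,"dy":0.6,"dz":0,"ax":0,"ay":0,"az":0},{"fingers":1,"dx":0,"dy":0.75,"dz":0,"ax":0,"ay":0,"az":0},{"fingers":1,"dx":0,"dy":0.75,"dz":0,"ax":0,"ay":0,"az":0}]' >/dev/null
python3 -m crank '[{"fingers":1,"dx":0,"dy":0.2,"dz":0,"ax":0,"ay":0,"az":0},{"fingers":1,"dx":0,"dy":0.35,"dz":0,"ax":0,"ay":0,"az":0},{"fingers":1,"dx":0,"dy":0.43,"dz":0,"ax":0,"ay":0,"az":0},{"fingers":1,"dx":0,"dy":0.44,"dz":0,"ax":0,"ay":0,"az":0}]' >/dev/null
python3 -m crank '[{"fingers":1,"dx":0,"dy":0,"dz":0,"ax":0,"ay":0,"az":0},{"fingers":1,"dx":0,"dy":0,"dz":0,"ax":0,"ay":0,"az":0},{"fingers":1,"dx":0,"dy":0,"dz":0,"ax":0,"ay":0,"az":0}]'
```

```text
clock: 15.92
eef_pos: [0.7007, 0.0044, 0.0236]
tool_rot: [[0.669, 0.001, 0.743], [-0.743, -0.0, 0.669], [0.0, -1.0, 0.0]]
contact_force: [0.2, -0.0, -0.8]
finger_gap: 0.0147
```

```bash
python3 -m crank '[{"fingers":1,"dx":0,"dy":0.015,"dz":0,"ax":0,"ay":0,"az":0},{"fingers":1,"dx":0,"dy":0.015,"dz":0,"ax":0,"ay":0,"az":0}]'
python3 -m crank '[{"fingers":0.4,"dx":0,"dy":0,"dz":0,"ax":0,"ay":0,"az":0},{"fingers":0.1,"dx":0,"dy":0,"dz":0,"ax":0,"ay":0,"az":0},{"fingers":0.1,"dx":0,"dy":0,"dz":0,"ax":0,"ay":0,"az":0},{"fingers":0.1,"dx":0,"dy":-0.15,"dz":0,"ax":0,"ay":0,"az":0},{"fingers":0.1,"dx":0,"dy":-0.5,"dz":0,"ax":0,"ay":0,"az":0}]'>/dev/null
python3 -m crank '[{"fingers":0,"dx":0,"dy":-0.4,"dz":0,"ax":0,"ay":0,"az":0},{"fingers":-0.5,"dx":0,"dy":-0.8,"dz":0,"ax":0,"ay":0,"az":0},{"fingers":-1,"dx":0,"dy":-0.8,"dz":0,"ax":0,"ay":0,"az":0}]'
python3 plan.py ".4115 .172 .13 55"
```

```text
clock: 16.08
eef_pos: [0.7008, 0.0044, 0.0234]
tool_rot: [[0.669, 0.001, 0.743], [-0.743, 0.0, 0.669], [0.001, -1.0, 0.001]]
contact_force: [-1.7, 0.1, 4.9]
finger_gap: 0.0148
clock: 16.75
eef_pos: [0.705, 0.0044, 0.1356]
tool_rot: [[0.669, 0.014, 0.743], [-0.743, 0.0, 0.669], [0.01, -1.0, 0.011]]
contact_force: [1.9, -0.2, 1.7]
finger_gap: 0.0657
now [0.705  0.0044 0.1356] yaw -48.0 gap 0.0657 t 16.75 j [0.01 0.69 0.47 1.33 0.   2.41] F [ 1.9 -0.2  1.7]
.4115 .172 .13 55 | dx -0.802 dy 0.004 dz -0.265 | ax 0 ay -0.0572 az 0.0005
.4115 .172 .13 55 | dx -0.844 dy 0.006 dz 0.034 | ax 0 ay -0.0572 az 0.0005
.4115 .172 .13 55 | dx -0.778 dy 0.009 dz 0.329 | ax 0.0001 ay -0.0572 az 0.0005
.4115 .172 .13 55 | dx -0.613 dy 0.011 dz 0.582 | ax 0 ay -0.0572 az 0.0005
.4115 .172 .13 55 | dx -0.369 dy 0.012 dz 0.76 | ax 0.0001 ay -0.0573 az 0.0006
```

```bash
python3 -m crank '[{"fingers":-1,"dx":-0.4,"dy":0,"dz":-0.13,"ax":0,"ay":-0.019,"az":0},{"fingers":-1,"dx":-0.802,"dy":0,"dz":-0.265,"ax":0,"ay":-0.0572,"az":0},{"fingers":-1,"dx":-0.802,"dy":0,"dz":-0.265,"ax":0,"ay":-0.0572,"az":0},{"fingers":-1,"dx":-0.802,"dy":0,"dz":-0.265,"ax":0,"ay":-0.0572,"az":0}]' >/dev/null
python3 -m crank '[{"fingers":-1,"dx":-0.42,"dy":0,"dz":0.017,"ax":0,"ay":-0.019,"az":0},{"fingers":-1,"dx":-0.844,"dy":0,"dz":0.034,"ax":0,"ay":-0.0572,"az":0},{"fingers":-1,"dx":-0.844,"dy":0,"dz":0.034,"ax":0,"ay":-0.0572,"az":0},{"fingers":-1,"dx":-0.844,"dy":0,"dz":0.034,"ax":0,"ay":-0.0572,"az":0}]' >/dev/null
python3 -m crank '[{"fingers":-1,"dx":-0.39,"dy":0,"dz":0.165,"ax":0,"ay":-0.019,"az":0},{"fingers":-1,"dx":-0.778,"dy":0,"dz":0.329,"ax":0,"ay":-0.0572,"az":0},{"fingers":-1,"dx":-0.778,"dy":0,"dz":0.329,"ax":0,"ay":-0.0572,"az":0},{"fingers":-1,"dx":-0.778,"dy":0,"dz":0.329,"ax":0,"ay":-0.0572,"az":0}]' >/dev/null
python3 -m crank '[{"fingers":-1,"dx":-0.3,"dy":0,"dz":0.29,"ax":0,"ay":-0.019,"az":0},{"fingers":-1,"dx":-0.613,"dy":0,"dz":0.582,"ax":0,"ay":-0.0572,"az":0},{"fingers":-1,"dx":-0.613,"dy":0,"dz":0.582,"ax":0,"ay":-0.0572,"az":0},{"fingers":-1,"dx":-0.613,"dy":0,"dz":0.582,"ax":0,"ay":-0.0572,"az":0}]' >/dev/null
python3 -m crank '[{"fingers":-1,"dx":-0.18,"dy":0,"dz":0.38,"ax":0,"ay":-0.019,"az":0},{"fingers":-1,"dx":-0.369,"dy":0,"dz":0.76,"ax":0,"ay":-0.0573,"az":0},{"fingers":-1,"dx":-0.369,"dy":0,"dz":0.76,"ax":0,"ay":-0.0573,"az":0},{"fingers":-1,"dx":-0.369,"dy":0,"dz":0.76,"ax":0,"ay":-0.0573,"az":0},{"fingers":-1,"dx":-0.369,"dy":0,"dz":0.76,"ax":0,"ay":-0.0573,"az":0}]' >/dev/null
python3 -m crank '[{"fingers":-1,"dx":0,"dy":0,"dz":0,"ax":0,"ay":0,"az":0},{"fingers":-1,"dx":0,"dy":0,"dz":0,"ax":0,"ay":0,"az":0}]'
python3 - <<'E'
from h import *
for n in('top','scene'):
    p,d=arm.grab_frame(n);save('g4'+n,p);np.savez('g4'+n,p=p,d=d)
E
python3 plan.py ".4115 .172 .042 55"
```

```text
clock: 18.67
eef_pos: [0.4088, 0.1717, 0.1263]
tool_rot: [[0.578, 0.002, -0.816], [0.816, 0.0, 0.578], [0.001, -1.0, -0.001]]
contact_force: [-0.1, -0.2, -0.1]
finger_gap: 0.0854
now [0.4081 0.1716 0.126 ] yaw 54.8 gap 0.0858 t 18.77 j [ 0.4   0.21 -0.33  1.04 -0.    1.01] F [ 0.5 -0.2  0.4]
.4115 .172 .042 55 | dx 0.014 dy 0.525 dz -0.016 | ax 0 ay -0.0003 az 0
.4115 .172 .042 55 | dx 0.015 dy 0.525 dz -0.016 | ax 0.0001 ay -0.0003 az 0.0001
```

View pics/g4scene.png

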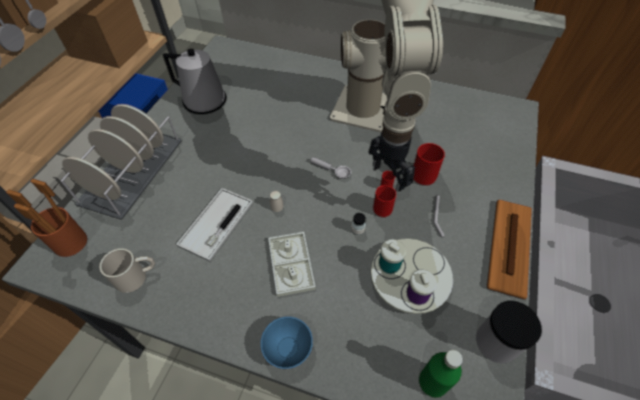

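View pics/g4top.png

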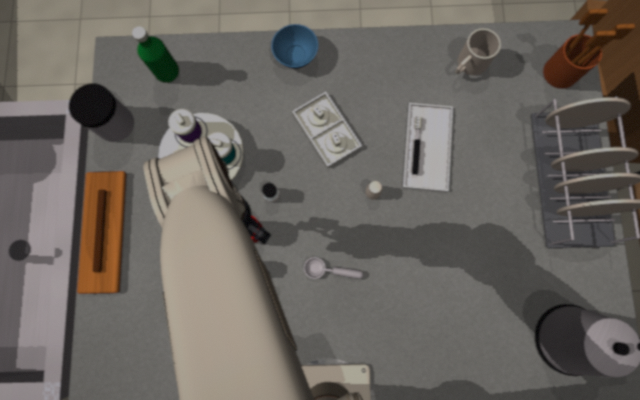

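Both lids sit in their bays, at (320,113) and (337,141), and the brush is in the tray at (417,145). Next I'll descend on the middle cup.

```bash
python3 -m crank '[{"fingers":-1,"dx":0.025,"dy":0.25,"dz":-0.03,"ax":0,"ay":0,"az":0},{"fingers":-1,"dx":0.025,"dy":0.5,"dz":-0.03,"ax":0,"ay":0,"az":0},{"fingers":-1,"dx":0.025,"dy":0.5,"dz":-0.03,"ax":0,"ay":0,"az":0}]' 
python3 -m crank '[{"fingers":-1,"dx":0,"dy":0.25,"dz":0,"ax":0,"ay":0,"az":0},{"fingers":-1,"dx":0,"dy":0.5,"dz":0,"ax":0,"ay":0,"az":0},{"fingers":-1,"dx":0,"dy":0.55,"dz":0,"ax":0,"ay":0,"az":0},{"fingers":-1,"dx":0,"dy":0.55,"dz":0,"ax":0,"ay":0,"az":0},{"fingers":-1,"dx":0,"dy":0.55,"dz":0,"ax":0,"ay":0,"az":0}]' 
python3 -m crank '[{"fingers":1,"dx":0,"dy":0,"dz":0,"ax":0,"ay":0,"az":0},{"fingers":1,"dx":0,"dy":0,"dz":0,"ax":0,"ay":0,"az":0},{"fingers":1,"dx":0,"dy":0,"dz":0,"ax":0,"ay":0,"az":0},{"fingers":1,"dx":0,"dy":0,"dz":0,"ax":0,"ay":0,"az":0}]' 
python3 plan.py ".556 .330 .2 55"
```

```text
clock: 19.02
eef_pos: [0.4082, 0.1709, 0.083]
tool_rot: [[0.575, -0.005, -0.818], [0.818, -0.002, 0.575], [-0.005, -1.0, 0.003]]
contact_force: [-0.6, 0.4, -0.7]
finger_gap: 0.0854
clock: 19.43
eef_pos: [0.4105, 0.1722, 0.0427]
tool_rot: [[0.574, 0.0, -0.819], [0.819, 0.0, 0.574], [0.0, -1.0, -0.0]]
contact_force: [0.2, 0.2, -0.7]
finger_gap: 0.0856
clock: 19.77
eef_pos: [0.4112, 0.1727, 0.0436]
tool_rot: [[0.574, 0.003, -0.819], [0.819, 0.001, 0.574], [0.003, -1.0, -0.002]]
contact_force: [-1.1, 0.1, 5.8]
finger_gap: 0.0585
now [0.4112 0.1727 0.0436] yaw 55.0 gap 0.0585 t 19.77 j [ 0.4   0.32 -0.44  0.82 -0.    1.01] F [-1.1  0.1  5.8]
.556 .330 .2 55 | dx 0.885 dy -0.649 dz -0.119 | ax 0.0001 ay 0 az 0.0001
.556 .330 .2 55 | dx 0.884 dy -0.65 dz -0.119 | ax 0.0001 ay 0 az 0.0001
.556 .330 .2 55 | dx 0.884 dy -0.65 dz -0.118 | ax 0.0001 ay 0 az 0.0002
```

```bash
python3 -m crank '[{"fingers":1,"dx":0,"dy":-0.1,"dz":0,"ax":0,"ay":0,"az":0},{"fingers":1,"dx":0,"dy":-0.35,"dz":0,"ax":0,"ay":0,"az":0},{"fingers":1,"dx":0,"dy":-0.7,"dz":0,"ax":0,"ay":0,"az":0},{"fingers":1,"dx":0,"dy":-1,"dz":0,"ax":0,"ay":0,"az":0},{"fingers":1,"dx":0,"dy":-1,"dz":0,"ax":0,"ay":0,"az":0}]' 
python3 -m crank '[{"fingers":1,"dx":0.2,"dy":-0.05,"dz":-0.03,"ax":0,"ay":0,"az":0},{"fingers":1,"dx":0.45,"dy":-0.1,"dz":-0.06,"ax":0,"ay":0,"az":0},{"fingers":1,"dx":0.7,"dy":-0.2,"dz":-0.1,"ax":0,"ay":0,"az":0},{"fingers":1,"dx":0.884,"dy":-0.2,"dz":-0.119,"ax":0,"ay":0,"az":0}]' >/dev/null
python3 -m crank '[{"fingers":1,"dx":0.25,"dy":0,"dz":-0.03,"ax":0,"ay":0,"az":0},{"fingers":1,"dx":0.45,"dy":0,"dz":-0.06,"ax":0,"ay":0,"az":0},{"fingers":1,"dx":0.7,"dy":0,"dz":-0.1,"ax":0,"ay":0,"az":0},{"fingers":1,"dx":0.884,"dy":0,"dz":-0.119,"ax":0,"ay":0,"az":0}]' >/dev/null
python3 -m crank '[{"fingers":1,"dx":0.25,"dy":0,"dz":-0.03,"ax":0,"ay":0,"az":0},{"fingers":1,"dx":0.5,"dy":0,"dz":-0.06,"ax":0,"ay":0,"az":0},{"fingers":1,"dx":0.75,"dy":0,"dz":-0.1,"ax":0,"ay":0,"az":0},{"fingers":1,"dx":0.884,"dy":0,"dz":-0.119,"ax":0,"ay":0,"az":0},{"fingers":1,"dx":0.884,"dy":0,"dz":-0.119,"ax":0,"ay":0,"az":0}]' >/dev/null
python3 -m crank '[{"fingers":1,"dx":0,"dy":0,"dz":0,"ax":0,"ay":0,"az":0},{"fingers":1,"dx":0,"dy":0,"dz":0,"ax":0,"ay":0,"az":0},{"fingers":1,"dx":0,"dy":0,"dz":0,"ax":0,"ay":0,"az":0}]'
python3 - <<'E'
from h import *
a,_=arm.grab_frame('top');b,_=arm.grab_frame('scene')
save('g5',np.hstack([cv2.resize(a[80:240,120:280],(400,400),interpolation=2),cv2.resize(b[160:320,340:500],(400,400),interpolation=2)]))
E
python3 plan.py ".556 .330 .078 55"
```

```text
clock: 20.18
eef_pos: [0.4135, 0.1736, 0.1274]
tool_rot: [[0.573, 0.009, -0.819], [0.819, 0.004, 0.573], [0.008, -1.0, -0.005]]
contact_force: [1.1, 0.5, 0.4]
finger_gap: 0.0583
clock: 21.52
eef_pos: [0.5544, 0.3288, 0.138]
tool_rot: [[0.574, -0.001, -0.819], [0.819, -0.001, 0.574], [-0.001, -1.0, 0.0]]
contact_force: [-0.1, 0.7, -0.9]
finger_gap: 0.0588
now [0.5547 0.329  0.1383] yaw 55.0 gap 0.0585 t 21.62 j [ 0.54  0.58  0.27  1.26 -0.    1.15] F [-0.1 -0.5 -0.8]
.556 .330 .078 55 | dx 0.02 dy 0.753 dz -0.006 | ax -0 ay -0 az -0
```

View pics/g5.png

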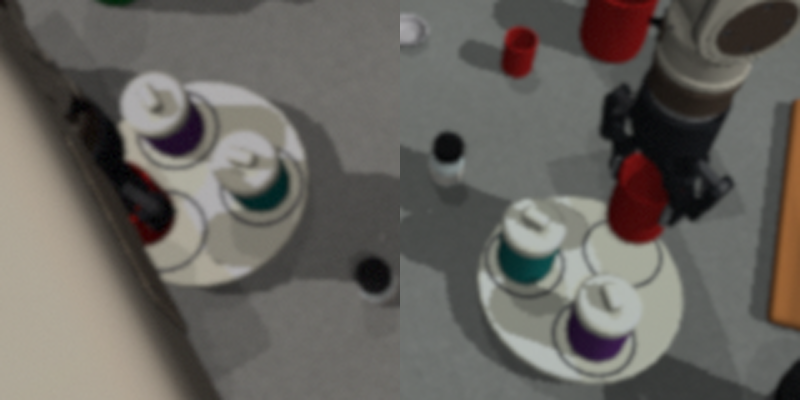

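```bash
python3 -m crank '[{"fingers":1,"dx":0,"dy":0.2,"dz":0,"ax":0,"ay":0,"az":0},{"fingers":1,"dx":0.0,"dy":0.4,"dz":0,"ax":0,"ay":0,"az":0},{"fingers":1,"dx":0.0,"dy":0.55,"dz":0,"ax":0,"ay":0,"az":0},{"fingers":1,"dx":0.0,"dy":0.68,"dz":0,"ax":0,"ay":0,"az":0},{"fingers":1,"dx":0.0,"dy":0.72,"dz":0,"ax":0,"ay":0,"az":0}]'
python3 -m crank '[{"fingers":1,"dx":0,"dy":0,"dz":0,"ax":0,"ay":0,"az":0},{"fingers":1,"dx":0,"dy":0,"dz":0,"ax":0,"ay":0,"az":0},{"fingers":1,"dx":0,"dy":0,"dz":0,"ax":0,"ay":0,"az":0}]'
```

```text
clock: 22.03
eef_pos: [0.554, 0.3287, 0.0785]
tool_rot: [[0.574, -0.003, -0.819], [0.819, -0.002, 0.574], [-0.003, -1.0, 0.001]]
contact_force: [-0.4, 0.8, -1.4]
finger_gap: 0.0584
clock: 22.28
eef_pos: [0.5558, 0.33, 0.0815]
tool_rot: [[0.573, 0.002, -0.819], [0.819, 0.001, 0.573], [0.002, -1.0, -0.001]]
contact_force: [-0.1, -0.6, -0.2]
finger_gap: 0.0581
```

```bash
python3 -m crank '[{"fingers":1,"dx":0,"dy":0.02,"dz":0,"ax":0,"ay":0,"az":0},{"fingers":1,"dx":0,"dy":0.035,"dz":0,"ax":0,"ay":0,"az":0},{"fingers":1,"dx":0,"dy":0.035,"dz":0,"ax":0,"ay":0,"az":0}]'
```

```text
clock: 22.53
eef_pos: [0.5552, 0.3297, 0.0777]
tool_rot: [[0.573, 0.0, -0.819], [0.819, 0.0, 0.573], [0.0, -1.0, -0.0]]
contact_force: [0.4, -0.7, -0.3]
finger_gap: 0.0583
```

```bash
python3 -m crank '[{"fingers":1,"dx":0,"dy":0.01,"dz":0,"ax":0,"ay":0,"az":0},{"fingers":1,"dx":0,"dy":0.015,"dz":0,"ax":0,"ay":0,"az":0},{"fingers":1,"dx":0,"dy":0.015,"dz":0,"ax":0,"ay":0,"az":0}]'
```

```text
clock: 22.78
eef_pos: [0.5553, 0.3297, 0.0776]
tool_rot: [[0.573, 0.001, -0.819], [0.819, 0.0, 0.573], [0.001, -1.0, -0.0]]
contact_force: [-2.2, -0.7, 5.1]
finger_gap: 0.0587
```

Contact at 5 N, so the cup stands on the turntable. I'll release it and rise.

```bash
python3 -m crank '[{"fingers":-0.5,"dx":0,"dy":0,"dz":0,"ax":0,"ay":0,"az":0},{"fingers":-0.8,"dx":0,"dy":0,"dz":0,"ax":0,"ay":0,"az":0},{"fingers":-0.9,"dx":0,"dy":0,"dz":0,"ax":0,"ay":0,"az":0},{"fingers":-0.9,"dx":0,"dy":0,"dz":0,"ax":0,"ay":0,"az":0},{"fingers":-0.9,"dx":0,"dy":-0.2,"dz":0,"ax":0,"ay":0,"az":0}]'
python3 -m crank '[{"fingers":-0.9,"dx":0,"dy":-0.25,"dz":0,"ax":0,"ay":0,"az":0},{"fingers":-0.9,"dx":0,"dy":-0.5,"dz":0,"ax":0,"ay":0,"az":0},{"fingers":-0.9,"dx":0,"dy":-0.95,"dz":0,"ax":0,"ay":0,"az":0},{"fingers":-0.9,"dx":0,"dy":-0.95,"dz":0,"ax":0,"ay":0,"az":0},{"fingers":-0.9,"dx":0,"dy":-0.95,"dz":0,"ax":0,"ay":0,"az":0}]'
python3 plan.py ".383 .3275 .15 95.5" ".383 .3275 .004 95.5"
```

```text
clock: 23.2
eef_pos: [0.5529, 0.3283, 0.0887]
tool_rot: [[0.573, -0.006, -0.819], [0.819, -0.004, 0.573], [-0.007, -1.0, 0.003]]
contact_force: [-1.1, 0.1, -0.3]
finger_gap: 0.081
clock: 23.62
eef_pos: [0.5569, 0.3306, 0.1714]
tool_rot: [[0.573, 0.005, -0.819], [0.819, 0.003, 0.573], [0.006, -1.0, -0.003]]
contact_force: [-1.6, 0.1, -0.1]
finger_gap: 0.0812
now [0.5569 0.3306 0.1714] yaw 55.0 gap 0.0812 t 23.62 j [0.54 0.56 0.33 1.33 0.   1.15] F [-1.6  0.1 -0.1]
.383 .3275 .15 95.5 | dx -0.64 dy 0.128 dz 0.879 | ax 0.0004 ay -0.0562 az 0.0004
.383 .3275 .15 95.5 | dx -0.148 dy 0.066 dz 0.523 | ax 0.0002 ay -0.0281 az 0.0002
.383 .3275 .15 95.5 | dx -0.054 dy 0.066 dz 0.541 | ax 0.0001 ay -0.0282 az 0.0002
.383 .3275 .004 95.5 | dx 0 dy 0.913 dz 0 | ax 0 ay 0 az -0
.383 .3275 .004 95.5 | dx 0.001 dy 0.912 dz 0 | ax 0 ay 0 az -0
```

```bash
python3 -m crank '[{"fingers":-0.5,"dx":-0.32,"dy":0,"dz":0.44,"ax":0,"ay":-0.019,"az":0},{"fingers":-0.2,"dx":-0.64,"dy":0.1,"dz":0.879,"ax":0,"ay":-0.0562,"az":0},{"fingers":0,"dx":-0.64,"dy":0.1,"dz":0.879,"ax":0,"ay":-0.0562,"az":0},{"fingers":0,"dx":-0.64,"dy":0.1,"dz":0.879,"ax":0,"ay":-0.0562,"az":0}]' >/dev/null
python3 -m crank '[{"fingers":0,"dx":-0.148,"dy":0.066,"dz":0.523,"ax":0,"ay":-0.0281,"az":0},{"fingers":0,"dx":-0.148,"dy":0.066,"dz":0.523,"ax":0,"ay":-0.0281,"az":0},{"fingers":0,"dx":-0.148,"dy":0.066,"dz":0.523,"ax":0,"ay":-0.0281,"az":0}]' >/dev/null
python3 -m crank '[{"fingers":0,"dx":-0.054,"dy":0.066,"dz":0.541,"ax":0,"ay":-0.0282,"az":0},{"fingers":0,"dx":-0.054,"dy":0.066,"dz":0.541,"ax":0,"ay":-0.0282,"az":0},{"fingers":0,"dx":-0.054,"dy":0.066,"dz":0.541,"ax":0,"ay":-0.0282,"az":0},{"fingers":0,"dx":-0.054,"dy":0.066,"dz":0.541,"ax":0,"ay":-0.0282,"az":0},{"fingers":0,"dx":-0.054,"dy":0.066,"dz":0.541,"ax":0,"ay":-0.0282,"az":0}]' >/dev/null
python3 -m crank '[{"fingers":0,"dx":0,"dy":0.5,"dz":0,"ax":0,"ay":0,"az":0},{"fingers":0,"dx":0,"dy":0.9,"dz":0,"ax":0,"ay":0,"az":0},{"fingers":0,"dx":0,"dy":0.9,"dz":0,"ax":0,"ay":0,"az":0},{"fingers":0,"dx":0,"dy":0.9,"dz":0,"ax":0,"ay":0,"az":0}]'
python3 - <<'E'
from h import *
for n in('top','scene'):
    p,d=arm.grab_frame(n);save('g6'+n,p);np.savez('g6'+n,p=p,d=d)
a=np.load('g6top.npz')['p'];b=np.load('g6scene.npz')['p']
save('g6',np.hstack([cv2.resize(a[100:300,100:300],(400,400),interpolation=2),cv2.resize(b[160:320,340:500],(400,400),interpolation=2)]))
E
python3 plan.py ".383 .3275 .004 95.5"
```

```text
clock: 24.95
eef_pos: [0.3815, 0.3258, 0.0769]
tool_rot: [[-0.094, -0.002, -0.996], [0.996, -0.002, -0.094], [-0.002, -1.0, 0.002]]
contact_force: [0.5, -0.8, 0.4]
finger_gap: 0.0424
now [0.3831 0.3275 0.0795] yaw 95.4 gap 0.0425 t 25.05 j [ 0.71  0.37 -0.24  0.96 -0.    0.61] F [0.5 0.1 0.2]
.383 .3275 .004 95.5 | dx -0.002 dy 0.944 dz 0.004 | ax 0.0004 ay -0.0002 az 0.0003
```

View pics/g6.png

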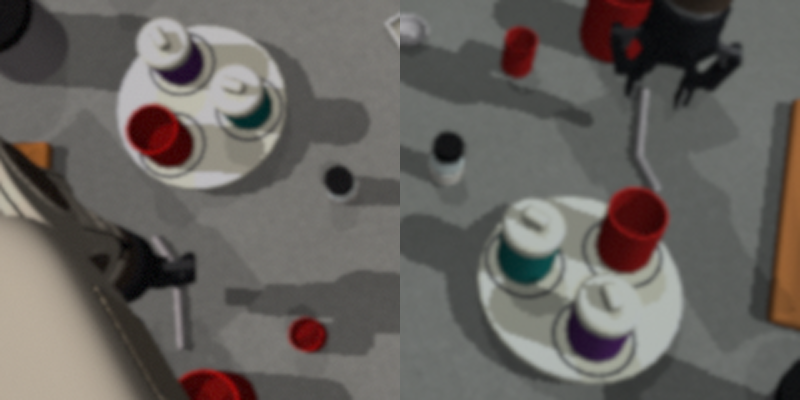

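The cup stands upright and looks centred in the ring, and the lidded cups are undisturbed. The straw lies between the open jaws.

```bash
python3 -m crank '[{"fingers":0.2,"dx":0,"dy":0.3,"dz":0,"ax":0,"ay":0,"az":0},{"fingers":0.2,"dx":0,"dy":0.6,"dz":0,"ax":0,"ay":0,"az":0},{"fingers":0.2,"dx":0,"dy":0.85,"dz":0,"ax":0,"ay":0,"az":0},{"fingers":0.2,"dx":0,"dy":0.93,"dz":0,"ax":0,"ay":0,"az":0},{"fingers":0.2,"dx":0,"dy":0.93,"dz":0,"ax":0,"ay":0,"az":0}]'
python3 -m crank '[{"fingers":0.2,"dx":0,"dy":0,"dz":0,"ax":0,"ay":0,"az":0},{"fingers":0.2,"dx":0,"dy":0,"dz":0,"ax":0,"ay":0,"az":0},{"fingers":0.2,"dx":0,"dy":0,"dz":0,"ax":0,"ay":0,"az":0}]'
```

```text
clock: 25.47
eef_pos: [0.3816, 0.3266, 0.0036]
tool_rot: [[-0.096, -0.0, -0.995], [0.995, -0.0, -0.096], [-0.0, -1.0, 0.0]]
contact_force: [-0.5, 0.7, -0.2]
finger_gap: 0.0339
clock: 25.72
eef_pos: [0.3825, 0.3275, 0.0052]
tool_rot: [[-0.096, 0.003, -0.995], [0.995, 0.002, -0.096], [0.002, -1.0, -0.003]]
contact_force: [0.9, 0.4, 0.2]
finger_gap: 0.0338
```

```bash
python3 -m crank '[{"fingers":0.2,"dx":0,"dy":0.02,"dz":0,"ax":0,"ay":0,"az":0},{"fingers":1,"dx":0,"dy":0.02,"dz":0,"ax":0,"ay":0,"az":0},{"fingers":1,"dx":0,"dy":0.02,"dz":0,"ax":0,"ay":0,"az":0},{"fingers":1,"dx":0,"dy":0.02,"dz":0,"ax":0,"ay":0,"az":0},{"fingers":1,"dx":0,"dy":0.02,"dz":0,"ax":0,"ay":0,"az":0}]'
python3 -m crank '[{"fingers":1,"dx":0,"dy":0,"dz":0,"ax":0,"ay":0,"az":0},{"fingers":1,"dx":0,"dy":0,"dz":0,"ax":0,"ay":0,"az":0}]'
python3 -m crank '[{"fingers":1,"dx":0,"dy":-0.1,"dz":0,"ax":0,"ay":0,"az":0},{"fingers":1,"dx":0,"dy":-0.35,"dz":0,"ax":0,"ay":0,"az":0},{"fingers":1,"dx":0,"dy":-0.7,"dz":0,"ax":0,"ay":0,"az":0},{"fingers":1,"dx":0,"dy":-1,"dz":0,"ax":0,"ay":0,"az":0},{"fingers":1,"dx":0,"dy":-1,"dz":0,"ax":0,"ay":0,"az":0}]' 
python3 -m crank '[{"fingers":1,"dx":0,"dy":0,"dz":0,"ax":0,"ay":0,"az":0},{"fingers":1,"dx":0,"dy":0,"dz":0,"ax":0,"ay":0,"az":0}]'
python3 - <<'E'
from h import *
np.set_printoptions(precision=4,suppress=True)
for n in('top','scene'):
    p,d=arm.grab_frame(n);np.savez('g7'+n,p=p,d=d);P=cloud(arm.camera_params(n),d);h=cv2.cvtColor(p,cv2.COLOR_RGB2HSV)
    m=(d>0)&(abs(P[...,0]-.38)<.1)&(abs(P[...,1]-.33)<.05)&(P[...,2]>.06)&(P[...,2]<.115)&(h[...,2]>100)&(h[...,1]<60)
    Q=P[m]
    for lo,hi in((.3,.34),(.34,.36),(.4,.42),(.42,.46)):
        q=Q[(Q[:,0]>lo)&(Q[:,0]<hi)];print(n,lo,len(q),np.median(q,0) if len(q) else '',)
    if len(Q):print(Q[:,0].min(),Q[:,0].max())
a=np.load('g7top.npz')['p'];b=np.load('g7scene.npz')['p']
save('g7',np.hstack([cv2.resize(a[150:310,120:280],(400,400),interpolation=2),cv2.resize(b[130:290,360:520],(400,400),interpolation=2)]))
print(arm.get_obs()['eef_pos'])
E
```

```text
clock: 26.13
eef_pos: [0.3814, 0.3266, 0.0023]
tool_rot: [[-0.096, 0.0, -0.995], [0.995, 0.0, -0.096], [0.0, -1.0, -0.001]]
contact_force: [-0.9, -0.5, 4.8]
finger_gap: 0.0068
clock: 26.3
eef_pos: [0.3814, 0.3266, 0.0023]
tool_rot: [[-0.096, 0.0, -0.995], [0.995, 0.0, -0.096], [0.0, -1.0, -0.0]]
contact_force: [-1.1, -0.6, 5.5]
finger_gap: 0.0072
clock: 26.72
eef_pos: [0.384, 0.3287, 0.0867]
tool_rot: [[-0.096, 0.007, -0.995], [0.995, 0.006, -0.096], [0.005, -1.0, -0.007]]
contact_force: [1.2, 0.7, 0.1]
finger_gap: 0.0068
clock: 26.88
eef_pos: [0.3808, 0.3261, 0.0815]
tool_rot: [[-0.096, -0.0, -0.995], [0.995, -0.0, -0.096], [-0.0, -1.0, 0.001]]
contact_force: [-0.3, 0.2, -0.4]
finger_gap: 0.0071
top 0.3 43 [0.3267 0.318  0.0871]
top 0.34 26 [0.3493 0.3208 0.088 ]
top 0.4 0 
top 0.42 22 [0.4446 0.3499 0.0869]
0.31342716964848455 0.45097563823654535
scene 0.3 0 
scene 0.34 0 
scene 0.4 11 [0.4089 0.3316 0.0887]
scene 0.42 21 [0.4346 0.349  0.0883]
0.3909156064852123 0.4484454233898075
[0.3803 0.3256 0.0806]
```

View pics/g7.png

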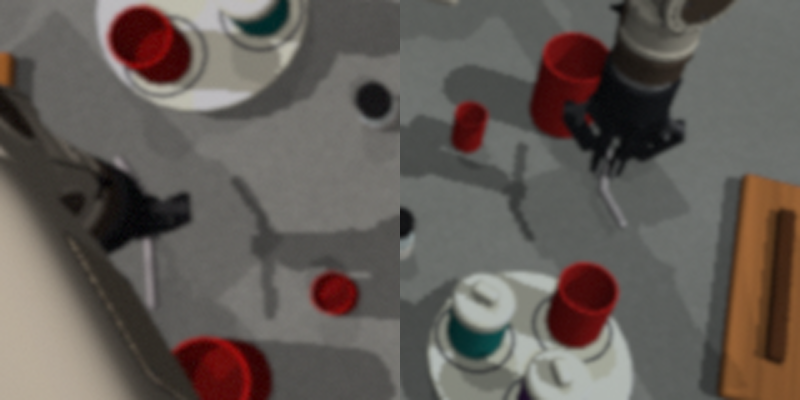

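```bash
python3 plan.py ".382 .3275 .13 95.5" ".610 -.284 .13 82.7" ".610 -.284 .04 82.7"
```

```text
now [0.3803 0.3256 0.0806] yaw 95.5 gap 0.0069 t 26.98 j [ 0.71  0.36 -0.24  0.97 -0.    0.61] F [ 0.7 -0.   0. ]
.382 .3275 .13 95.5 | dx 0.021 dy -0.618 dz -0.022 | ax -0.0004 ay 0 az -0.0003
.610 -.284 .13 82.7 | dx -0.985 dy -0 dz -0.263 | ax 0 ay 0.0044 az 0
.610 -.284 .13 82.7 | dx -0.978 dy -0 dz -0.29 | ax 0 ay 0.0045 az 0
.610 -.284 .13 82.7 | dx -0.969 dy -0 dz -0.317 | ax 0 ay 0.0044 az 0
.610 -.284 .13 82.7 | dx -0.96 dy -0 dz -0.344 | ax 0 ay 0.0045 az 0
.610 -.284 .13 82.7 | dx -0.95 dy -0 dz -0.371 | ax 0 ay 0.0044 az 0
.610 -.284 .13 82.7 | dx -0.939 dy -0 dz -0.398 | ax 0 ay 0.0045 az 0
.610 -.284 .13 82.7 | dx -0.928 dy -0.001 dz -0.424 | ax 0 ay 0.0044 az 0
.610 -.284 .13 82.7 | dx -0.915 dy -0 dz -0.449 | ax 0 ay 0.0045 az 0.0001
.610 -.284 .04 82.7 | dx 0 dy 0.562 dz 0 | ax 0 ay -0 az -0
.610 -.284 .04 82.7 | dx 0 dy 0.563 dz 0 | ax 0 ay -0 az -0
```

```bash
python3 -m crank '[{"fingers":1,"dx":0,"dy":-0.3,"dz":0,"ax":0,"ay":0,"az":0},{"fingers":1,"dx":0,"dy":-0.6,"dz":0,"ax":0,"ay":0,"az":0},{"fingers":1,"dx":-0.1,"dy":-0.6,"dz":0,"ax":0,"ay":0,"az":0}]' >/dev/null
python3 -m crank '[{"fingers":1,"dx":-0.3,"dy":0,"dz":-0.09,"ax":0,"ay":0,"az":0},{"fingers":1,"dx":-0.6,"dy":0,"dz":-0.17,"ax":0,"ay":0.002,"az":0},{"fingers":1,"dx":-0.885,"dy":0,"dz":-0.263,"ax":0,"ay":0.0044,"az":0}]' >/dev/null
python3 -m crank '[{"fingers":1,"dx":-0.33,"dy":0,"dz":-0.1,"ax":0,"ay":0,"az":0},{"fingers":1,"dx":-0.66,"dy":0,"dz":-0.2,"ax":0,"ay":0.002,"az":0},{"fingers":1,"dx":-0.978,"dy":0,"dz":-0.29,"ax":0,"ay":0.0045,"az":0}]' >/dev/null
python3 -m crank '[{"fingers":1,"dx":-0.33,"dy":0,"dz":-0.1,"ax":0,"ay":0,"az":0},{"fingers":1,"dx":-0.66,"dy":0,"dz":-0.2,"ax":0,"ay":0.002,"az":0},{"fingers":1,"dx":-0.969,"dy":0,"dz":-0.317,"ax":0,"ay":0.0044,"az":0}]' >/dev/null
python3 -m crank '[{"fingers":1,"dx":-0.33,"dy":0,"dz":-0.1,"ax":0,"ay":0,"az":0},{"fingers":1,"dx":-0.66,"dy":0,"dz":-0.2,"ax":0,"ay":0.002,"az":0},{"fingers":1,"dx":-0.96,"dy":0,"dz":-0.344,"ax":0,"ay":0.0045,"az":0}]'
python3 -m crank '[{"fingers":1,"dx":-0.33,"dy":0,"dz":-0.1,"ax":0,"ay":0,"az":0},{"fingers":1,"dx":-0.66,"dy":0,"dz":-0.2,"ax":0,"ay":0.002,"az":0},{"fingers":1,"dx":-0.95,"dy":0,"dz":-0.371,"ax":0,"ay":0.0044,"az":0}]' >/dev/null
python3 -m crank '[{"fingers":1,"dx":-0.33,"dy":0,"dz":-0.1,"ax":0,"ay":0,"az":0},{"fingers":1,"dx":-0.66,"dy":0,"dz":-0.25,"ax":0,"ay":0.002,"az":0},{"fingers":1,"dx":-0.939,"dy":0,"dz":-0.398,"ax":0,"ay":0.0045,"az":0}]' >/dev/null
python3 -m crank '[{"fingers":1,"dx":-0.33,"dy":0,"dz":-0.1,"ax":0,"ay":0,"az":0},{"fingers":1,"dx":-0.66,"dy":0,"dz":-0.25,"ax":0,"ay":0.002,"az":0},{"fingers":1,"dx":-0.928,"dy":0,"dz":-0.424,"ax":0,"ay":0.0044,"az":0}]' >/dev/null
python3 -m crank '[{"fingers":1,"dx":-0.33,"dy":0,"dz":-0.15,"ax":0,"ay":0,"az":0},{"fingers":1,"dx":-0.66,"dy":0,"dz":-0.3,"ax":0,"ay":0.002,"az":0},{"fingers":1,"dx":-0.915,"dy":0,"dz":-0.449,"ax":0,"ay":0.0045,"az":0},{"fingers":1,"dx":-0.915,"dy":0,"dz":-0.449,"ax":0,"ay":0.0045,"az":0},{"fingers":1,"dx":-0.915,"dy":0,"dz":-0.449,"ax":0,"ay":0.0045,"az":0}]' >/dev/null
python3 -m crank '[{"fingers":1,"dx":0,"dy":0,"dz":0,"ax":0,"ay":0,"az":0},{"fingers":1,"dx":0,"dy":0,"dz":0,"ax":0,"ay":0,"az":0},{"fingers":1,"dx":0,"dy":0,"dz":0,"ax":0,"ay":0,"az":0}]'
python3 - <<'E'
from h import *
b,_=arm.grab_frame('scene');a,_=arm.grab_frame('top')
save('g8',np.hstack([cv2.resize(a[80:220,360:500],(400,400),interpolation=2),cv2.resize(b[130:290,130:290],(400,400),interpolation=2)]))
E
python3 plan.py ".610 -.284 .04 82.7" ".610 -.284 .0065 82.7"
```

```text
clock: 28.23
eef_pos: [0.4938, 0.0189, 0.1282]
tool_rot: [[0.017, -0.004, -1.0], [1.0, -0.0, 0.017], [-0.0, -1.0, 0.004]]
contact_force: [0.1, -0.0, -0.0]
finger_gap: 0.0072
clock: 29.65
eef_pos: [0.6089, -0.2838, 0.1296]
tool_rot: [[0.126, -0.001, -0.992], [0.992, 0.001, 0.126], [0.0, -1.0, 0.001]]
contact_force: [0.3, 0.7, -1.0]
finger_gap: 0.0069
now [ 0.6092 -0.2841  0.1301] yaw 82.8 gap 0.0066 t 29.75 j [-0.44  0.64  0.36  1.29  0.   -0.31] F [-0.7  0.3  0.1]
.610 -.284 .04 82.7 | dx 0.001 dy 0.563 dz -0.005 | ax 0 ay 0.0001 az 0
.610 -.284 .04 82.7 | dx 0.001 dy 0.563 dz -0.005 | ax 0 ay 0.0001 az 0
.610 -.284 .0065 82.7 | dx 0 dy 0.419 dz 0 | ax 0 ay -0 az 0
```

View pics/g8.png

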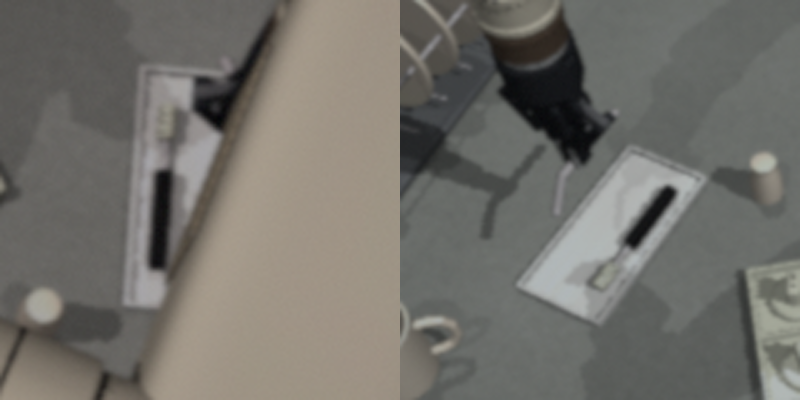

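```bash
python3 -m crank '[{"fingers":1,"dx":0,"dy":0.3,"dz":0,"ax":0,"ay":0,"az":0},{"fingers":1,"dx":0,"dy":0.6,"dz":0,"ax":0,"ay":0,"az":0},{"fingers":1,"dx":0,"dy":0.9,"dz":0,"ax":0,"ay":0,"az":0},{"fingers":1,"dx":0,"dy":1,"dz":0,"ax":0,"ay":0,"az":0},{"fingers":1,"dx":0,"dy":1,"dz":0,"ax":0,"ay":0,"az":0}]' >/dev/null
python3 -m crank '[{"fingers":1,"dx":0,"dy":0.2,"dz":0,"ax":0,"ay":0,"az":0},{"fingers":1,"dx":0,"dy":0.35,"dz":0,"ax":0,"ay":0,"az":0},{"fingers":1,"dx":0,"dy":0.46,"dz":0,"ax":0,"ay":0,"az":0},{"fingers":1,"dx":0,"dy":0.46,"dz":0,"ax":0,"ay":0,"az":0}]' >/dev/null
python3 -m crank '[{"fingers":1,"dx":0,"dy":0,"dz":0,"ax":0,"ay":0,"az":0},{"fingers":1,"dx":0,"dy":0,"dz":0,"ax":0,"ay":0,"az":0},{"fingers":1,"dx":0,"dy":0,"dz":0,"ax":0,"ay":0,"az":0}]'
```

```text
clock: 30.75
eef_pos: [0.61, -0.2855, 0.0141]
tool_rot: [[0.127, 0.002, -0.992], [0.992, -0.001, 0.127], [-0.001, -1.0, -0.002]]
contact_force: [-0.4, 0.4, -0.3]
finger_gap: 0.0068
```

```bash
python3 -m crank '[{"fingers":1,"dx":0,"dy":0.04,"dz":0,"ax":0,"ay":0,"az":0},{"fingers":1,"dx":0,"dy":0.07,"dz":0,"ax":0,"ay":0,"az":0},{"fingers":1,"dx":0,"dy":0.07,"dz":0,"ax":0,"ay":0,"az":0}]'
python3 -m crank '[{"fingers":1,"dx":0,"dy":0.01,"dz":0,"ax":0,"ay":0,"az":0},{"fingers":1,"dx":0,"dy":0.015,"dz":0,"ax":0,"ay":0,"az":0},{"fingers":1,"dx":0,"dy":0.015,"dz":0,"ax":0,"ay":0,"az":0}]'
```

```text
clock: 31.0
eef_pos: [0.6089, -0.285, 0.007]
tool_rot: [[0.127, -0.001, -0.992], [0.992, 0.0, 0.127], [0.0, -1.0, 0.001]]
contact_force: [-0.2, 0.3, -0.7]
finger_gap: 0.0068
clock: 31.25
eef_pos: [0.6092, -0.2851, 0.0064]
tool_rot: [[0.127, -0.0, -0.992], [0.992, -0.0, 0.127], [-0.0, -1.0, 0.0]]
contact_force: [0.3, -0.2, 0.9]
finger_gap: 0.0067
```

```bash
python3 -m crank '[{"fingers":0.7,"dx":0,"dy":0.008,"dz":0,"ax":0,"ay":0,"az":0},{"fingers":0.5,"dx":0,"dy":0.008,"dz":0,"ax":0,"ay":0,"az":0},{"fingers":0.5,"dx":0,"dy":0.008,"dz":0,"ax":0,"ay":0,"az":0},{"fingers":0.5,"dx":0,"dy":-0.05,"dz":0,"ax":0,"ay":0,"az":0},{"fingers":0.5,"dx":0,"dy":-0.3,"dz":0,"ax":0,"ay":0,"az":0}]'
python3 -m crank '[{"fingers":0.5,"dx":0,"dy":-0.3,"dz":0,"ax":0,"ay":0,"az":0},{"fingers":0.5,"dx":0,"dy":-0.7,"dz":0,"ax":0,"ay":0,"az":0},{"fingers":0.5,"dx":0,"dy":-1,"dz":0,"ax":0,"ay":0,"az":0},{"fingers":0.5,"dx":0,"dy":-1,"dz":0,"ax":0,"ay":0,"az":0}]'
python3 plan.py ".3 -.38 .2 82.7"
```

```text
clock: 31.67
eef_pos: [0.6065, -0.2839, 0.0267]
tool_rot: [[0.127, -0.007, -0.992], [0.992, 0.003, 0.127], [0.002, -1.0, 0.007]]
contact_force: [-1.0, 0.4, -0.7]
finger_gap: 0.0211
clock: 32.0
eef_pos: [0.6129, -0.2869, 0.1177]
tool_rot: [[0.127, 0.011, -0.992], [0.992, -0.005, 0.127], [-0.004, -1.0, -0.012]]
contact_force: [0.9, -0.2, 0.8]
finger_gap: 0.0216
now [ 0.6129 -0.2869  0.1177] yaw 82.7 gap 0.0216 t 32.0 j [-0.44  0.65  0.33  1.25  0.   -0.31] F [ 0.9 -0.2  0.8]
.3 -.38 .2 82.7 | dx -0.414 dy -0.266 dz 0.93 | ax 0.0005 ay -0 az -0.0001
.3 -.38 .2 82.7 | dx -0.414 dy -0.264 dz 0.931 | ax 0.0004 ay -0 az -0.0002
.3 -.38 .2 82.7 | dx -0.413 dy -0.262 dz 0.931 | ax 0.0005 ay -0 az -0.0001
.3 -.38 .2 82.7 | dx -0.414 dy -0.259 dz 0.932 | ax 0.0004 ay -0 az -0.0002
```

```bash
python3 -m crank '[{"fingers":0.5,"dx":-0.3,"dy":-0.3,"dz":0.5,"ax":0,"ay":0,"az":0},{"fingers":0.5,"dx":-0.41,"dy":-0.3,"dz":0.93,"ax":0,"ay":0,"az":0},{"fingers":0.5,"dx":-0.41,"dy":-0.3,"dz":0.93,"ax":0,"ay":0,"az":0}]' >/dev/null
python3 -m crank '[{"fingers":0.5,"dx":-0.3,"dy":-0.3,"dz":0.5,"ax":0,"ay":0,"az":0},{"fingers":0.5,"dx":-0.41,"dy":-0.3,"dz":0.93,"ax":0,"ay":0,"az":0},{"fingers":0.5,"dx":-0.41,"dy":-0.3,"dz":0.93,"ax":0,"ay":0,"az":0}]' >/dev/null
python3 -m crank '[{"fingers":0.5,"dx":-0.3,"dy":-0.3,"dz":0.5,"ax":0,"ay":0,"az":0},{"fingers":0.5,"dx":-0.41,"dy":-0.3,"dz":0.93,"ax":0,"ay":0,"az":0},{"fingers":0.5,"dx":-0.41,"dy":-0.3,"dz":0.93,"ax":0,"ay":0,"az":0}]' >/dev/null
python3 -m crank '[{"fingers":0.5,"dx":-0.3,"dy":-0.2,"dz":0.5,"ax":0,"ay":0,"az":0},{"fingers":0.5,"dx":-0.41,"dy":-0.2,"dz":0.93,"ax":0,"ay":0,"az":0},{"fingers":0.5,"dx":-0.41,"dy":-0.2,"dz":0.93,"ax":0,"ay":0,"az":0},{"fingers":0.5,"dx":-0.41,"dy":-0.2,"dz":0.93,"ax":0,"ay":0,"az":0},{"fingers":0.5,"dx":-0.41,"dy":-0.2,"dz":0.93,"ax":0,"ay":0,"az":0}]'
python3 - <<'E'
from h import *
np.set_printoptions(precision=4,suppress=True)
for n in('top','scene'):
    p,d=arm.grab_frame(n);save('f'+n,p);np.savez('f'+n,p=p,d=d)
    P=cloud(arm.camera_params(n),d);h=cv2.cvtColor(p,cv2.COLOR_RGB2HSV);X,Y,Z=P[...,0],P[...,1],P[...,2]
    red=((h[...,0]<8)|(h[...,0]>172))&(h[...,1]>120)
    m=red&(np.hypot(X-.556,Y-.33)<.06)&(Z>.105)&(d>0);print(n,'cup',cv2.minEnclosingCircle(P[m][:,:2].astype(np.float32)),np.percentile(Z[m],[5,50,95]))
    c=np.array([.665,-.0165]);a=np.radians(30.2);u=np.array([np.cos(a),np.sin(a)]);w=np.array([-u[1],u[0]])
    for x0,y0 in((.629,-.0375),(.701,.0045)):
        m=(np.hypot(X-x0,Y-y0)<.03)&(Z>.036)&(d>0);q=P[m].mean(0);print(n,'lid',q,'tray',(q[:2]-c)@u,(q[:2]-c)@w,'top',np.percentile(Z[m],[10,50,90]))
    c=np.array([.612,-.268]);a=np.radians(-7.3);u=np.array([np.cos(a),np.sin(a)]);w=np.array([-u[1],u[0]])
    xt=(P[...,:2]-c)@u;yt=(P[...,:2]-c)@w
    m=(abs(xt)<.1)&(abs(yt)<.048)&(d>0)&(Z>.0095);Q=np.c_[xt[m],yt[m],Z[m]]
    for nm,s in(('brush',Q[Q[:,1]>.018]),('straw',Q[Q[:,1]<.016])):
        print(n,nm,len(s),s[:,0].min(),s[:,0].max(),s[:,1].min(),s[:,1].max(),[np.round(np.median(s[(s[:,0]>l)&(s[:,0]<l+.035)],0),4).tolist() for l in(-.08,-.04,0,.045)])
a=np.load('ftop.npz')['p'];b=np.load('fscene.npz')['p']
save('final',np.hstack([cv2.resize(a[80:220,290:470],(400,311),interpolation=2),cv2.resize(a[90:230,120:300],(400,311),interpolation=2)]))
E
```

```text
clock: 33.17
eef_pos: [0.2978, -0.3775, 0.1982]
tool_rot: [[0.128, 0.001, -0.992], [0.992, 0.0, 0.128], [0.0, -1.0, -0.001]]
contact_force: [0.4, -0.5, 0.3]
finger_gap: 0.0208
top cup ((0.5555254817008972, 0.32789188623428345), 0.029541265219449997) [0.1053 0.1111 0.1159]
top lid [ 0.629  -0.0401  0.0426] tray -0.0429638879426869 -0.0022658094058015947 top [0.0396 0.0427 0.0456]
top lid [0.7012 0.0017 0.0425] tray 0.04044566388904687 -0.0024527930099012335 top [0.0384 0.0428 0.0458]
top brush 349 -0.08003416157856562 0.07375812129980756 0.018949344105707238 0.044262515647698106 [[-0.0604, 0.029, 0.0189], [-0.022, 0.0291, 0.0191], [0.01, 0.0296, 0.0174], [0.0603, 0.0286, 0.0187]]
top straw 238 -0.09055935951318306 0.08638478592845476 -0.047115990890889574 0.01520214625115928 [[-0.0583, -0.0189, 0.013], [-0.0221, -0.0187, 0.0125], [0.0176, -0.0183, 0.0127], [0.058, -0.0015, 0.0128]]
scene cup ((0.5533922910690308, 0.3304201662540436), 0.03083132393658161) [0.1053 0.112  0.1157]
scene lid [ 0.6303 -0.0375  0.0431] tray -0.04053495430055315 -0.0007569320460983691 top [0.0406 0.0432 0.0457]
scene lid [0.702  0.0041 0.0435] tray 0.04238815636905126 -0.0008201782558407133 top [0.0403 0.0438 0.046 ]
scene brush 265 -0.07791826734117878 0.07355286980830571 0.019723795425242018 0.03834726996970204 [[-0.0606, 0.0318, 0.0186], [-0.0212, 0.0329, 0.0191], [0.0104, 0.031, 0.0173], [0.0606, 0.0322, 0.0176]]
scene straw 147 -0.07055650210501754 0.08739602126161747 -0.046958846744032494 0.008091832950208213 [[-0.0559, -0.0159, 0.0125], [-0.0237, -0.0161, 0.0134], [0.0178, -0.0165, 0.0135], [0.0577, -0.0003, 0.0133]]
```

View pics/final.png

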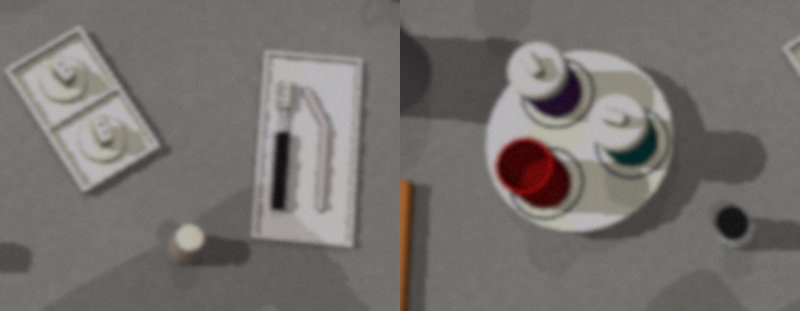

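View pics/fscene.png

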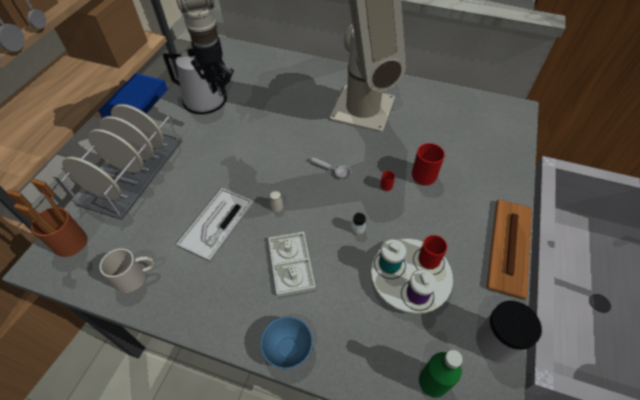

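All checks pass, and the gripper is clear with no contact force.

```bash
python3 -m crank '[{"fingers":0.5,"dx":0,"dy":0,"dz":0,"ax":0,"ay":0,"az":0},{"fingers":0.5,"dx":0,"dy":0,"dz":0,"ax":0,"ay":0,"az":0}]' && python3 -c "
from rig import arm
print(arm.job_done())"
```

```text
clock: 33.43
eef_pos: [0.2984, -0.377, 0.1978]
tool_rot: [[0.125, -0.0, -0.992], [0.992, 0.001, 0.125], [0.001, -1.0, 0.0]]
contact_force: [-1.1, -0.0, 1.3]
finger_gap: 0.0214
the job is handed in; nothing more can be done
None
```

Everything is placed, and I handed the job in at 33.4 s of the 120 s allowed; no verdict was reported. I moved the brush first, then the two lids, the middle-sized red cup and the straw.

The last checks, from both cameras after the gripper had withdrawn:
- **Cup:** it stands upright about 2–3 mm from the ring centre, with its rim at 0.11 m, the expected height.
- **Lids:** one is in each bay, spout up and level, within about 3 mm of the bay centre.
- **Brush:** it lies flat on the long tray's floor, about 30 mm to the +y side of the middle line and nearly centred lengthwise.
- **Straw:** it lies flat about 17 mm to the -y side of the middle line. Its bent end comes close to the brush head without resting on it.
- **Lidded cups:** both look unmoved and upright in the pictures. I didn't measure their positions again at the end.

- **Camera disagreement:** the two cameras differed by a steady 3–4 mm, so I averaged most positions; every placement is within tolerance in either view.
- **Finger opening:** on gripped objects it read 1.5–3 mm below their stated width. The grips held anyway.

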